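# Set out polished cross-sections for inspection, faces level

## Robot

A 6-joint arm with a two-finger parallel gripper is mounted at the origin on a cart in front of the work surface, level with it; the furniture and walls round the work are solid. World frame = base frame: x ahead of the robot, y to its left, z up, the work surface at z = 0. Lengths are in m, angles in rad, forces in N, time in s.
With the tool pointing down it reaches from about 0.325 to 0.775 m from the base axis. Payload 5.5 kg.
Tool frame: the origin (TCP) lies at the very end of the fingers, on their centre line; the grasp point (between the pads) lies 19 mm behind it; z points along the fingers, y is the direction in which the jaws open and shut (so a half turn about z gives the same grasp; the last joint's range is limited). The gripper opens to 88 mm and grips with 3 to 60 N. Pads are 20 mm wide; open, the fingers measure 115 mm over their backs; the gripper's body (75 mm by 178 mm) begins 61 mm behind the grasp point.
Start: joints at [1.135, 0.091, 1.231, -0, 1.82, -0.057], TCP at [0.222, 0.557, 0.183] pointing down, gripper open.
Joint ranges: [-2.87, 2.87], [-0.86, 2.18], [0.17, 2.46], [-1.51, 4.65], [0.06, 2.69], [-2.65, 2.65]. Speed limits (rad/s): [2.57, 2.57, 3.01, 3.14, 3.14, 3.14].

## Interface

Orientations are given as a unit quaternion [w, x, y, z].
In Python, from workcell import robot gives the robot as it stands.
- The arm moves only by the tool apply_moves, never from a script. Its argument "moves" is a list of rows, each a list of 6 numbers: the shift along the tool's x, y, z in m, then the turn, a rotation vector about the tool's x, y, z in degrees. A call has exactly 5 rows; each row is the pose to reach, as a shift and turn from the pose commanded when the call began, along the tool's axes at that moment; what a row does not reach only later rows make up. A row lasts 1/8 s, in which the tool goes at most 62.5 mm and 10.7 degrees, less where a joint would pass 70% of its speed; a pose out of reach is approached as far as the arm can. A call with a gripper value outside its range is refused whole. "grip" is the gripper command: -1 is fully open, 1 is shut, values between are in proportion, set as the call begins (left out, the last holds). The fingers move at their own pace and stop on an object; "grip_force" is the grip in N (left out, the last holds). Time passes only in rows, so rows that repeat a pose let the fingers close, or fill a call up. It gives the time, the measured TCP pose, the force and the opening at its end, in the units of the state.
- robot.observe(): the state, without advancing time (a new reading comes with each control period).
- robot.grab_frame(name): name is "side" or "top"; returns the picture (400x640x3 uint8, red, green, blue); there is no depth.
- robot.camera_model(name): a dict with "fx", "fy", "cx", "cy" (pixels), "extrinsics" (4x4, takes a point from camera to world coordinates). Camera axes: x right, y down, z forward; pixel columns grow to the right and rows downward; lengths in m; the calibration is good to about 2 mm. A picture is of the moment at which its call begins. camera_model takes no time and is no camera call.
- robot.hand_in(): hands the job in, once; it reports no verdict.
The state is a dict: "time": time; "joints": joint angles; "qd": joint speeds; "joint_torque": joint torques, N m; "ee_pos": TCP position; "ee_rot": TCP orientation; "contact_force": force on the tool from outside, world axes, zero at the start; "ft_torque": the same for the moment, N m; "gripper_width": finger opening in m.
Only numpy, scipy, OpenCV 4.12 (cv2) and the standard library are available. Lean on these libraries where they do the work, as an engineer would, in place of code of your own. Each camera call takes 0.05 s, during which the arm holds its last target. There are 200 camera calls.

## Task

Move the three black specimens from the white rinse rack to the free nests of the grey inspection plate, keeping their order: the one at the rack's lug end goes next to the steel reference standard, the middle one next, the last one farthest out. One specimen has been ground thin: first lay spacer rings in its nest, choosing the ones that together bring its face level with the reference standard, and set it on top of them. Leave the reference standard in its nest.

Things in the scene. Friction and masses are not known exactly. Their poses are not given: they have to be found in the camera images.
- rinse_rack: fixed white plate 172x56x8 mm; nests on its top (z = 8 mm) at x = -58, 0, +58 mm, y = 0; a lug (34 mm tongue with a hole) at its -x end. Nest: space between 4 pins, 8 mm thick, 21 mm tall, tapered tips, axes 20.7 mm in x and 17.4 mm in y from the nest's centre; a 33 mm gap between pins lets fingers in from both y sides, down to the plate. Origin: centre of underside.
- inspection_plate: fixed grey anodised plate 230x56x8 mm; nests on its top (z = 8 mm) at x = -87 (holds the reference), -29, +29, +87 mm, y = 0. Each between 4 steel pins set like the rinse rack's (8 mm thick, 21 mm tall, tapered, 20.7 mm in x and 17.4 mm in y from the nest's centre; 33 mm gap for fingers on both y sides); 40 mm discs have 3 to 5 mm play. Origin: centre of underside.
- specimen_1: the thin specimen: black resin disc of 40 mm diameter, 13 mm tall, with a slice of circuit board set in its upper face; at the start in the rinse rack's nest at x = -58 mm, next to the lug. It needs 15 mm of spacers under it to be level with the others. Origin: centre of the underside, z up.
- specimen_2: full-height specimen: black resin disc of 40 mm diameter, 28 mm tall, otherwise the same; at the start in the rinse rack's middle nest. Origin: centre of the underside, z up.
- specimen_3: full-height specimen: black resin disc of 40 mm diameter, 28 mm tall, looks just like specimen_2; at the start in the rinse rack's nest at x = +58 mm, farthest from the lug. Origin: centre of the underside, z up.
- reference: reference standard: bare steel disc of 40 mm diameter, 28 mm tall, 0.25 kg, with a fine cross on its face, in the inspection plate's nest at x = -87 mm. Stays there. Origin: centre of the underside.
- spacer_5: brass spacer ring, 40 mm outside, 16 mm bore, 5 mm thick, lying flat on the bench. Origin: centre of the underside.
- spacer_10: brass spacer ring, 40 mm outside, 16 mm bore, 10 mm thick, lying flat on the bench. Origin: centre of the underside.
- spacer_20: brass spacer ring, 40 mm outside, 16 mm bore, 20 mm thick, lying flat on the bench. Origin: centre of the underside.
Mind the look-alikes: they are no part of the job. What is shaped like the specimen_2 but blue, pink or purple is not meant.

How it is judged:
By the outcome, as a careful person would: the job done as asked, in the order asked, and still so for the second after the job is handed in, with the robot touching nothing.
It also fails if it takes over 120 s, if anything falls off the work surface, if the arm or the gripper's body presses on something with over 40 N, if the wrist force passes 120 N, or if a joint passes its speed limit or range.

## Working session

There is one attempt and no reset: what is moved stays moved. The work goes in short steps, Python scripts to look and compute and a tool call to move; the robot and the scene stay as the last step left them, time stands still between calls to the robot, and variables do not carry over. Pictures are saved under pics/ and viewed, about 12 in all and at most 16, crops included, and the job is handed in when it is done.

Besides the shell and the picture viewer there is one more tool, called after "Request:" as name(argument=value, ...), one argument or row to a line, values as JSON. apply_moves: Moves the arm, as the interface text tells. Its arguments: {"type":"object","properties":{"moves":{"type":"array","items":{"type":"array","items":{"type":"number"}}},"grip":{"type":"number"},"grip_force":{"type":"number"}},"required":["moves"]}

```bash
ls; mkdir -p pics; python3 - <<'E'
from workcell import robot
import cv2,numpy as np
for n in("side","top"):
    cv2.imwrite(f"pics/{n}0.png",robot.grab_frame(n)[:,:,::-1]); m=robot.camera_model(n)
    print(n,m["fx"],m["fy"],m["cx"],m["cy"],np.round(m["extrinsics"],4).tolist())
print(robot.observe())
E
```

```text
pics
side 376.7937405501486 376.7937405501486 319.27173431981333 200.40898424767235 [[-0.9743, -0.154, 0.1642, 0.393], [-0.2249, 0.6327, -0.741, 0.8203], [0.0102, -0.7589, -0.6511, 0.5994], [0.0, 0.0, 0.0, 1.0]]
top 456.14395922765704 456.14395922765704 320.03657929268417 195.96244794486347 [[-0.0522, -0.9774, 0.2051, 0.3898], [-0.9986, 0.0517, -0.0077, 0.1935], [-0.0031, -0.2052, -0.9787, 0.9045], [0.0, 0.0, 0.0, 1.0]]
{'time': 0.1, 'joints': array([ 1.13529323e+00,  9.17618893e-02,  1.23174121e+00, -2.13313594e-05,
        1.81980032e+00, -5.67005368e-02]), 'qd': array([-0.00086443, -0.00209376, -0.00448656, -0.00091317,  0.00033625,
        0.00090082]), 'joint_torque': array([ 1.73567223e-03, -4.47851551e+01, -4.07572711e+01,  7.00987852e-02,
        2.82871281e-02, -1.43631428e-04]), 'ee_pos': array([0.22175504, 0.55716173, 0.18214669]), 'ee_rot': array([-1.98364505e-04,  1.88273422e-01,  9.82116280e-01, -8.32125518e-04]), 'contact_force': array([-1.05030722, -0.26924936,  0.45497328]), 'ft_torque': array([ 0.00673696,  0.01438352, -0.01459209]), 'gripper_width': 0.08782475492527274}
```

View pics/top0.png

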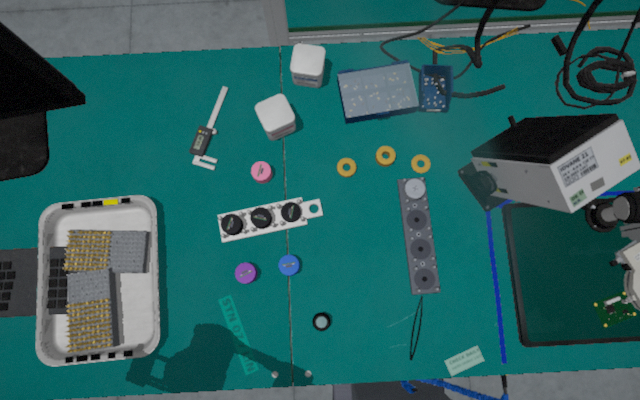

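View pics/side0.png

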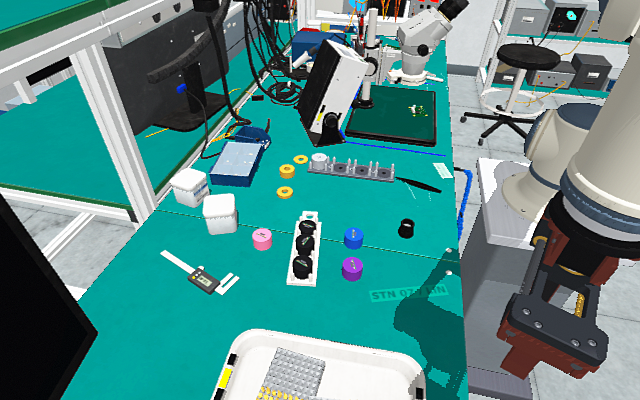

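Top view: the white rack has its lug at (312,209) and black discs at (291,212), (261,217) and (232,224). The plate has its reference at (414,188) and free nests at about (417,219), (421,249) and (425,279). The rings are at (346,168), (385,156) and (421,164). The look-alikes are pink (261,171), purple (245,272), blue (289,265) and a black object at (321,322), none of them in the rack. Next come closer crops and measurements.

```bash
cat > h.py <<'E'
import numpy as np,cv2
from workcell import robot
def ray(n,p):
    m=robot.camera_model(n);E=np.array(m["extrinsics"])
    d=np.array([(p[0]-m["cx"])/m["fx"],(p[1]-m["cy"])/m["fy"],1.])
    return E[:3,3],E[:3,:3]@d
def onz(n,p,z):
    o,d=ray(n,p);return o+d*(z-o[2])/d[2]
def proj(n,P):
    m=robot.camera_model(n);E=np.array(m["extrinsics"]);c=E[:3,:3].T@(np.array(P)-E[:3,3])
    return np.array([m["cx"]+m["fx"]*c[0]/c[2],m["cy"]+m["fy"]*c[1]/c[2]])
def tri(a,b):
    (o,d),(p,e)=ray("top",a),ray("side",b)
    s=np.linalg.lstsq(np.c_[d,-e],p-o,rcond=None)[0]
    A=o+d*s[0];B=p+e*s[1];return (A+B)/2,np.linalg.norm(A-B)
def blobs(mask,lo):
    n,_,st,c=cv2.connectedComponentsWithStats(mask.astype(np.uint8))
    return [(np.round(c[i],1).tolist(),st[i].tolist()) for i in range(1,n) if st[i][4]>=lo]
E
python3 - <<'E'
from h import *
t=cv2.imread("pics/top0.png");s=cv2.imread("pics/side0.png")
a=cv2.resize(t[145:305,205:445],(795,530),interpolation=cv2.INTER_CUBIC)
cv2.imwrite("pics/c1.png",a)
cv2.imwrite("pics/c2.png",cv2.resize(s[140:290,250:410],(640,600),interpolation=cv2.INTER_CUBIC))
for n,i in(("top",t),("side",s)):
    h=cv2.cvtColor(i,cv2.COLOR_BGR2HSV)
    m=(h[...,0]>14)&(h[...,0]<30)&(h[...,1]>120)&(h[...,2]>80)
    print(n,[b for b in blobs(m,60) if 120<b[0][1]<220 and 250<b[0][0]<450])
    m=i.max(2)<60
    print(n,"black",[b for b in blobs(m,80) if 140<b[0][1]<340 and 200<b[0][0]<440])
E
```

```text
top [([385.2, 155.9], [376, 147, 20, 19, 259]), ([420.4, 163.5], [412, 155, 18, 18, 199]), ([346.2, 167.3], [337, 159, 19, 18, 225])]
top black [([290.7, 212.0], [282, 203, 19, 19, 228]), ([261.2, 217.6], [251, 208, 21, 20, 267]), ([232.4, 224.5], [222, 215, 21, 20, 274]), ([321.8, 320.4], [313, 312, 18, 19, 140])]
side [([300.6, 159.1], [294, 155, 14, 9, 84]), ([286.8, 171.0], [280, 164, 15, 15, 178]), ([284.4, 192.3], [277, 187, 16, 12, 152])]
side black [([419.6, 184.8], [396, 177, 45, 16, 191]), ([405.9, 228.6], [398, 219, 16, 20, 227]), ([303.9, 250.6], [293, 220, 23, 59, 785])]
```

View pics/c1.png

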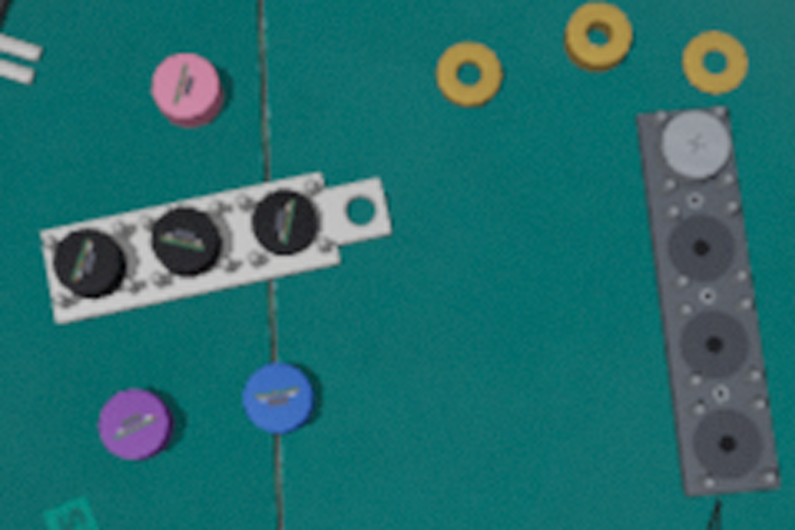

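View pics/c2.png

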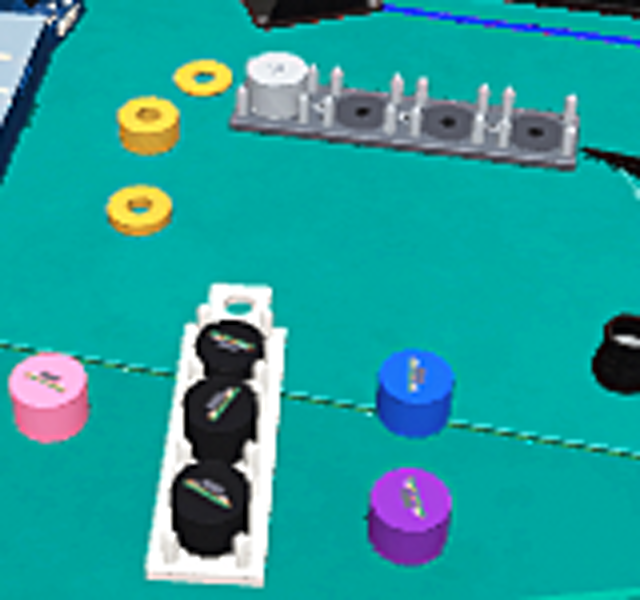

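The pictures agree: the 20 mm ring is at top px (385,156), the 10 mm at (346,168) and the 5 mm at (421,164). The thin specimen sits at the lug end. Next I compute positions.

```bash
cat >> h.py <<'E'
def ell(img,mask_fn,c,r=16,k=6):
    x0,y0=int(c[0])-r,int(c[1])-r
    u=cv2.resize(img[y0:y0+2*r,x0:x0+2*r],None,fx=k,fy=k,interpolation=cv2.INTER_CUBIC)
    m=mask_fn(u).astype(np.uint8)
    cs=cv2.findContours(m,cv2.RETR_EXTERNAL,cv2.CHAIN_APPROX_NONE)[0]
    q=max(cs,key=cv2.contourArea);(a,b),s,_=cv2.fitEllipse(cv2.convexHull(q))
    return np.array([(a+.5)/k-.5+x0,(b+.5)/k-.5+y0]),np.array(s)/k
E
python3 - <<'E'
from h import *
t=cv2.imread("pics/top0.png");s=cv2.imread("pics/side0.png")
def br(u):
    h=cv2.cvtColor(u,cv2.COLOR_BGR2HSV);return (h[...,0]>12)&(h[...,0]<32)&(h[...,1]>90)
bk=lambda u:u.max(2)<62
for n,c,z in(("r20",(385,156),20),("r10",(346,167),10),("r5",(420,163),5)):
    p,w=ell(t,br,c,14);print(n,p.round(1),w.round(1),onz("top",p,z/2000).round(4))
for n,c,h in(("s1",(291,212),13),("s2",(261,217),28),("s3",(232,224),28)):
    p,w=ell(t,bk,c,14);print(n,p.round(1),w.round(1),onz("top",p,.008+h/2000).round(4),"top-face",onz("top",p,.008+h/1000).round(4))
p,w=ell(t,lambda u:u.min(2)>130,(414,188),14);print("ref",p.round(1),w.round(1),onz("top",p,.036).round(4))
# plate nest discs and centre holes
for c in((417,219),(421,249),(425,279)):
    g=t[...,::-1].max(2).astype(float)
    p,w=ell(t,lambda u:(u.max(2)<88)&(abs(u[...,1].astype(int)-u[...,2])<14),c,11);print("nest",p.round(1),w.round(1),onz("top",p,.008).round(4))
    x,y=c;sub=t[y-5:y+6,x-5:x+6].max(2);print(" hole",np.unravel_index(sub.argmin(),sub.shape),sub.min())
# plate outline
h=cv2.cvtColor(t,cv2.COLOR_BGR2HSV);m=((h[...,1]<70)).astype(np.uint8)
m[:,:390]=0;m[:,450:]=0;m[:170]=0;m[310:]=0
q=max(cv2.findContours(m,0,1)[0],key=cv2.contourArea);r=cv2.minAreaRect(q);print("plate",r,[onz("top",k,.006).round(4).tolist() for k in cv2.boxPoints(r)])
m=((t.min(2)>120)).astype(np.uint8);m[:,:205]=0;m[:,340:]=0;m[:190]=0;m[245:]=0
m=cv2.morphologyEx(m,3,np.ones((13,13)))
q=max(cv2.findContours(m,0,1)[0],key=cv2.contourArea);r=cv2.minAreaRect(q);print("rack",r,[onz("top",k,.008).round(4).tolist() for k in cv2.boxPoints(r)])
for a,b in(((421,164),(301,158)),((385,154),(287,169)),((346,167),(285,192))):print(tri(a,b))
for p in((463,165),(490,207),(473,155)):print("dev",onz("top",p,0).round(3),onz("top",p,.1).round(3))
for p in((331,147),(299,132)):print("devside",onz("side",p,0).round(3),onz("side",p,.05).round(3))
E
```

```text
r20 [385.1 155.7] [19.6 20.5] [0.6541 0.0496 0.01  ]
r10 [346.2 167. ] [18.9 19.4] [0.6358 0.13   0.005 ]
r5 [420.3 163.4] [18.1 19.1] [ 0.6359 -0.0224  0.0025]
s1 [290.6 211.8] [19.  19.2] [0.5474 0.2463 0.0145] top-face [0.5463 0.246  0.021 ]
s2 [260.9 217.6] [19.8 21.5] [0.5376 0.3045 0.022 ] top-face [0.5353 0.3028 0.036 ]
s3 [231.8 224.2] [19.7 22.4] [0.5274 0.3615 0.022 ] top-face [0.5253 0.3589 0.036 ]
ref [414.6 188.1] [19.2 19.8] [0.5777 0.0018 0.036 ]
nest [416.  219.1] [19.1 21.6] [ 0.5207 -0.0013  0.008 ]
 hole (np.int64(5), np.int64(4)) 33
nest [420.2 248.7] [20.  20.1] [ 0.4618 -0.0039  0.008 ]
 hole (np.int64(4), np.int64(5)) 33
nest [424.2 278.9] [19.8 21. ] [ 0.4035 -0.006   0.008 ]
 hole (np.int64(5), np.int64(3)) 28
plate ((417.9002685546875, 235.65170288085938), (116.58586883544922, 28.31810760498047), 82.14668273925781) [[0.6033, 0.0312, 0.006], [0.6083, -0.0263, 0.006], [0.3782, -0.0343, 0.006], [0.3737, 0.0203, 0.006]]
rack ((269.780517578125, 217.47560119628906), (28.356271743774414, 104.83440399169922), 77.90524291992188) [[0.5508, 0.3964, 0.008], [0.5847, 0.1901, 0.008], [0.5278, 0.1812, 0.008], [0.4948, 0.385, 0.008]]
(array([ 0.63422664, -0.02344332,  0.00328146]), np.float64(0.0004975703948593407))
(array([0.65422618, 0.05000778, 0.01424449]), np.float64(0.0041560528969016445))
(array([0.63506536, 0.13013488, 0.00298018]), np.float64(0.0025086346552102793))
dev [ 0.629 -0.11   0.   ] [ 0.602 -0.076  0.1  ]
dev [ 0.539 -0.154  0.   ] [ 0.522 -0.116  0.1  ]
dev [ 0.649 -0.133  0.   ] [ 0.62  -0.097  0.1  ]
devside [ 0.565 -0.104  0.   ] [ 0.551 -0.027  0.05 ]
devside [ 0.678 -0.164  0.   ] [ 0.655 -0.082  0.05 ]
```

```bash
python3 - <<'E'
from h import *
for a,b in(((459,167),(299,132)),((490,208),(331,147)),((473,155),(333,42)),((575,209),(365,57)),((490,208),(365,57))):print(a,b,tri(a,b))
t=cv2.imread("pics/top0.png");s=cv2.imread("pics/side0.png")
a=cv2.resize(t[100:220,400:560],(400,300));b=cv2.resize(s[20:170,270:430],(320,300))
cv2.imwrite("pics/c3.png",np.hstack([a,b]))
E
```

```text
(459, 167) (299, 132) (array([ 0.63413152, -0.08431808,  0.04633148]), np.float64(0.041793894096203106))
(490, 208) (331, 147) (array([ 0.56030294, -0.16944616, -0.04325787]), np.float64(0.03327694348535123))
(473, 155) (333, 42) (array([ 0.55373407, -0.01514994,  0.32675311]), np.float64(0.002966950086012128))
(575, 209) (365, 57) (array([ 0.49364478, -0.18757372,  0.23846803]), np.float64(0.007780599383921982))
(490, 208) (365, 57) (array([ 0.48581775, -0.04194237,  0.29133958]), np.float64(0.006815500690125138))
```

View pics/c3.png

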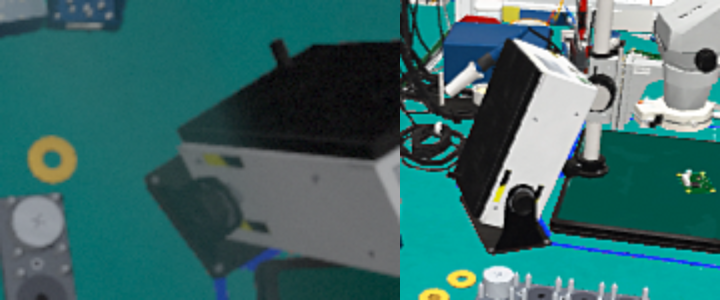

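```bash
python3 - <<'E'
from h import *
for a,b in(((459,171),(315,146)),((488,210),(345,142)),((472,157),(310,131)),((472,152),(310,131)),((554,161),(341,56)),((486,204),(340,143))):print(a,b,tri(a,b))
E
```

```text
(459, 171) (315, 146) (array([ 0.61455282, -0.10097586, -0.00158248]), np.float64(0.004457944440617072))
(488, 210) (345, 142) (array([ 0.53254342, -0.15181323, -0.0066149 ]), np.float64(0.0023475093402344008))
(472, 157) (310, 131) (array([ 0.63287394, -0.11746157,  0.03661894]), np.float64(0.0029255596140750286))
(472, 152) (310, 131) (array([ 0.63798507, -0.11861616,  0.03688672]), np.float64(0.012690026308378404))
(554, 161) (341, 56) (array([ 0.5606449 , -0.16499087,  0.24420186]), np.float64(0.004844698784327067))
(486, 204) (340, 143) (array([ 0.54680422, -0.15145749, -0.01225072]), np.float64(0.000813787345441859))
```

Jaw axes: plate 92.4°, rack 9.5°. For ring 5 I'll use about 110° to stay clear of the plate, the reference and the tilted instrument, whose foot corner is at (0.615,-0.101). Next is the waypoint helper.

```bash
cat > w.py <<'E'
# usage: w.py x,y,z,psi ...  (mm,deg; '@' prefix on first = start pose instead of the observed one)
import sys,numpy as np
from scipy.spatial.transform import Rotation as R
a=sys.argv[1:]
if a[0][0]=='@': x,y,z,p=map(float,a.pop(0)[1:].split(','))
else:
    from workcell import robot
    o=robot.observe();x,y,z=np.array(o["ee_pos"])*1000;q=o["ee_rot"];M=R.from_quat([q[1],q[2],q[3],q[0]]).as_matrix()
    p=np.degrees(np.arctan2(M[1,1],M[0,1]));print("t",o["time"],"at",np.round([x,y,z,p],1),"tilt",M[2].round(3),"F",o["contact_force"].round(1),"w",round(o["gripper_width"]*1000,1))
for s in a:
    X,Y,Z,P=map(float,s.split(','));c,n=np.cos(np.radians(p)),np.sin(np.radians(p))
    t=(P-p+180)%360-180
    print(s,"shift mm",np.round([-n*(X-x)+c*(Y-y),c*(X-x)+n*(Y-y),z-Z],1),"turn z",round(-t,1));x,y,z,p=X,Y,Z,P
E
python3 w.py 430,340,180,92.4 636,130,80,92.4 636,130,1.5,92.4 636,130,80,92.4 520,-1.2,80,92.4 520,-1.2,10,92.4
```

```text
t 0.1 at [221.8 557.2 182.1  68.3] tilt [ 0.    -0.002 -1.   ] F [-1.1 -0.3  0.5] w 87.8
430,340,180,92.4 shift mm [-273.8 -124.8    2.1] turn z -24.1
636,130,80,92.4 shift mm [-197.  -218.4  100. ] turn z -0.0
636,130,1.5,92.4 shift mm [-0.   0.  78.5] turn z -0.0
636,130,80,92.4 shift mm [ -0.    0.  -78.5] turn z -0.0
520,-1.2,80,92.4 shift mm [ 121.4 -126.2    0. ] turn z -0.0
520,-1.2,10,92.4 shift mm [-0.  0. 70.] turn z -0.0
```

Request:
apply_moves(
  moves=[
    [-0.05,-0.022,0,0,0,-5],
    [-0.11,-0.05,0,0,0,-10],
    [-0.17,-0.077,0,0,0,-15],
    [-0.225,-0.102,0,0,0,-20],
    [-0.274,-0.125,0.002,0,0,-24.1],
  ],
  grip=-0.36,
  grip_force=20,
)

```text
time: 0.72
ee_pos: [0.4313, 0.3383, 0.1808]
ee_rot: [-0.0, -0.022, 1.0, -0.0]
contact_force: [0.3, 0.9, -0.7]
gripper_width: 0.0595
```

Request:
apply_moves(
  moves=[
    [-0.04,-0.045,0.015,0,0,0],
    [-0.085,-0.092,0.04,0,0,0],
    [-0.125,-0.138,0.065,0,0,0],
    [-0.165,-0.183,0.085,0,0,0],
    [-0.197,-0.218,0.1,0,0,0],
  ],
)

```text
time: 1.35
ee_pos: [0.6369, 0.1288, 0.0797]
ee_rot: [-0.001, -0.021, 1.0, 0.0]
contact_force: [0.2, -0.1, 0.1]
gripper_width: 0.0597
```

```bash
python3 w.py 636,130,1.5,92.4; python3 - <<'E'
from h import *
t=robot.grab_frame("top")[:,:,::-1];s=robot.grab_frame("side")[:,:,::-1]
cv2.imwrite("pics/c4.png",np.hstack([cv2.resize(t[80:240,270:430],(400,400)),cv2.resize(s[100:260,200:360],(400,400))]))
E
```

```text
t 1.35 at [636.9 128.8  79.7  92.4] tilt [ 0.001  0.    -1.   ] F [ 0.2 -0.1  0.1] w 59.7
636,130,1.5,92.4 shift mm [ 0.9  1.2 78.2] turn z -0.0
```

View pics/c4.png

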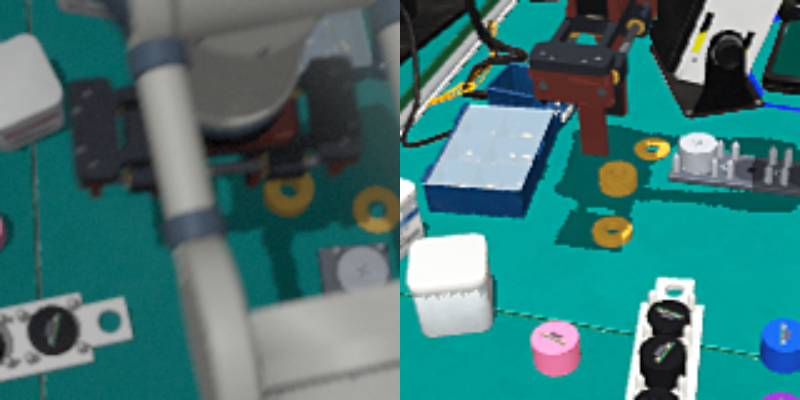

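The gripper is over the 10 mm ring (side crop px (612,233)), with the fingers clear on both sides. I'll descend.

Request:
apply_moves(
  moves=[
    [0.0003,0.0005,0.02,0,0,0],
    [0.0006,0.001,0.042,0,0,0],
    [0.0009,0.0012,0.062,0,0,0],
    [0.0009,0.0012,0.073,0,0,0],
    [0.0009,0.0012,0.078,0,0,0],
  ],
)

```text
time: 2.08
ee_pos: [0.6347, 0.1321, 0.0025]
ee_rot: [-0.0, -0.021, 1.0, -0.0]
contact_force: [-0.4, 0.1, 0.1]
gripper_width: 0.0599
```

Request:
apply_moves(
  moves=[
    [0,0,0,0,0,0],
    [0,0,0,0,0,0],
    [0,0,0,0,0,0],
    [0,0,0,0,0,0],
    [0,0,0,0,0,0],
  ],
  grip=1,
)

```text
time: 2.7
ee_pos: [0.6353, 0.1316, 0.0033]
ee_rot: [0.0, -0.021, 1.0, 0.0]
contact_force: [0.5, -0.5, -0.8]
gripper_width: 0.0132
```

Request:
apply_moves(
  moves=[
    [0,0,0,0,0,0],
    [0,0,-0.01,0,0,0],
    [0,0,-0.03,0,0,0],
    [0,0,-0.055,0,0,0],
    [0,0,-0.07,0,0,0],
  ],
)

```text
time: 3.32
ee_pos: [0.6363, 0.1318, 0.0766]
ee_rot: [0.002, -0.021, 1.0, 0.0]
contact_force: [1.2, 0.9, 0.6]
gripper_width: 0.0007
```

```bash
python3 w.py 520,-1.2,72,92.4 520,-1.2,10,92.4; python3 - <<'E'
from h import *
s=robot.grab_frame("side")[:,:,::-1]
cv2.imwrite("pics/c5.png",cv2.resize(s[110:230,210:370],(640,480)))
E
```

```text
t 3.325 at [636.3 131.8  76.6  92.4] tilt [-0.004  0.    -1.   ] F [1.2 0.9 0.6] w 0.7
520,-1.2,72,92.4 shift mm [ 121.8 -128.     4.6] turn z -0.0
520,-1.2,10,92.4 shift mm [-0.  0. 62.] turn z -0.0
```

View pics/c5.png

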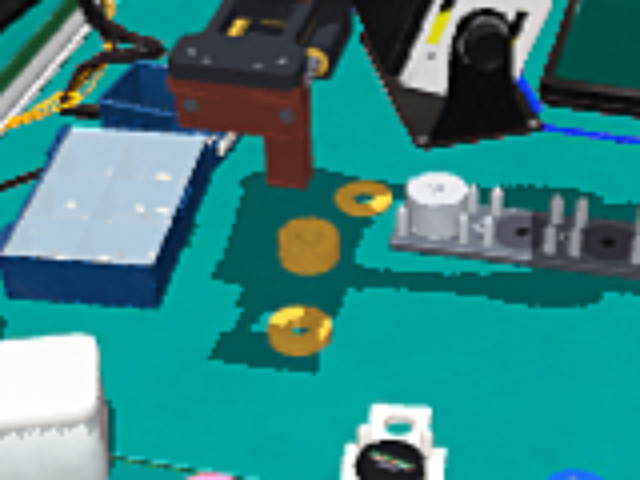

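The jaws shut empty and the ring stayed put at crop (300,330). I'll compare the TCP projection with what is seen.

```bash
python3 - <<'E'
from h import *
o=robot.observe();P=o["ee_pos"];print(P,proj("side",P),proj("top",P), "in crop",(proj("side",P)-[210,110])*4)
for r in((.636,.130,.01),(.654,.0496,.02),(.636,-.0225,.005),(.578,.0018,.036)):print(r,proj("side",r),(proj("side",r)-[210,110])*4)
for n in("side","top"): print(np.linalg.det(np.array(robot.camera_model(n)["extrinsics"])[:3,:3]))
t=robot.grab_frame("top")[:,:,::-1]; cv2.imwrite("pics/t5.png",t)
E
```

```text
[0.63701314 0.13187702 0.07842808] [281.91172734 167.4646167 ] [347.22498228 156.00473369] in crop [287.64690938 229.8584668 ]
(0.636, 0.13, 0.01) [284.02710405 189.58559049] [296.10841619 318.34236195]
(0.654, 0.0496, 0.02) [286.26555751 166.9200882 ] [305.06223004 227.6803528 ]
(0.636, -0.0225, 0.005) [300.19833831 157.56321321] [360.79335324 190.25285284]
(0.578, 0.0018, 0.036) [318.57289723 155.81979571] [434.29158894 183.27918285]
1.0
1.0
```

View pics/t5.png

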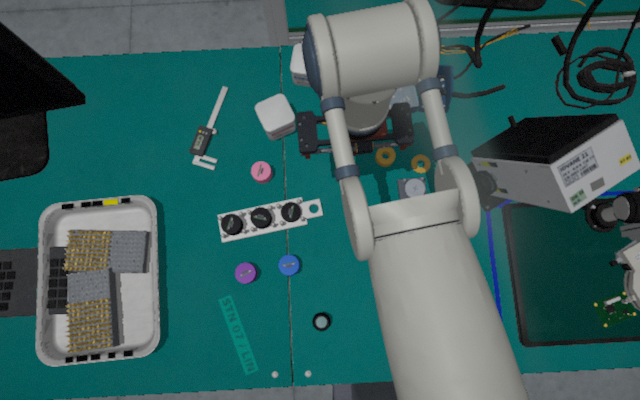

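```bash
python3 - <<'E'
from h import *
print("rail",[onz("top",(357,132),z).round(3) for z in(.16,.2,.24)])
for y in(.0987,.1588,.172):
  for z in(.08,.115): print(y,z,((proj("side",(.637,y,z))-[200,100])*2.5+[400,0]).round(0))
o,d=ray("side",(282,156.5))
for x in (.62,.637,.66): print(o+d*(x-o[0])/d[0])
for z in(.078,.1,.11,.12):print(onz("side",(282,156.5),z).round(3))
E
```

```text
rail [array([0.655, 0.118, 0.16 ]), array([0.64 , 0.122, 0.2  ]), array([0.626, 0.127, 0.24 ])]
0.0987 0.08 [615. 148.]
0.0987 0.115 [613. 117.]
0.1588 0.08 [596. 184.]
0.1588 0.115 [594. 152.]
0.172 0.08 [592. 192.]
0.172 0.115 [589. 161.]
[0.62       0.17461642 0.14015292]
[0.637      0.12625426 0.10575294]
[0.66       0.06082309 0.05921178]
[0.651 0.087 0.078]
[0.64  0.118 0.1  ]
[0.635 0.132 0.11 ]
[0.63  0.146 0.12 ]
```

The fingertips appear about 32 mm higher than the reported TCP, which also explains the empty grasp. I'll probe the bench gently at a free spot.

```bash
python3 w.py 560,100,78,92.4 560,100,3,92.4
```

```text
t 3.425 at [636.8 131.8  76.8  92.4] tilt [-0.005  0.001 -1.   ] F [-0.4  0.4  0.3] w 0.3
560,100,78,92.4 shift mm [ 78.1 -28.6  -1.2] turn z -0.0
560,100,3,92.4 shift mm [-0.  0. 75.] turn z -0.0
```

Request:
apply_moves(
  moves=[
    [0.02,-0.007,0,0,0,0],
    [0.04,-0.014,0,0,0,0],
    [0.06,-0.021,0,0,0,0],
    [0.078,-0.028,0.0,0,0,0],
    [0.078,-0.028,0.0,0,0,0],
  ],
)

```text
time: 4.05
ee_pos: [0.5577, 0.1001, 0.0727]
ee_rot: [-0.0, -0.021, 1.0, -0.0]
contact_force: [-0.4, 0.0, -0.3]
gripper_width: 0.001
```

Request:
apply_moves(
  moves=[
    [0,0,0.02,0,0,0],
    [0,0,0.045,0,0,0],
    [0,0,0.062,0,0,0],
    [0,0,0.068,0,0,0],
    [0,0,0.072,0,0,0],
  ],
)

```text
time: 4.68
ee_pos: [0.5587, 0.1005, 0.0009]
ee_rot: [-0.0, -0.021, 1.0, 0.0]
contact_force: [-0.6, 1.0, 0.9]
gripper_width: 0.0004
```

```bash
python3 w.py 560,100,3,92.4; python3 - <<'E'
from h import *
s=robot.grab_frame("side")[:,:,::-1]
P=robot.observe()["ee_pos"];print(((proj("side",P)-[230,120])*4).round())
cv2.imwrite("pics/c6.png",cv2.resize(s[120:260,230:390],(640,560)))
E
```

```text
t 4.675 at [558.7 100.5   0.9  92.4] tilt [ 0.  0. -1.] F [-0.6  1.   0.9] w 0.4
560,100,3,92.4 shift mm [-1.3 -0.5 -2.1] turn z 0.0
[348. 279.]
```

View pics/c6.png

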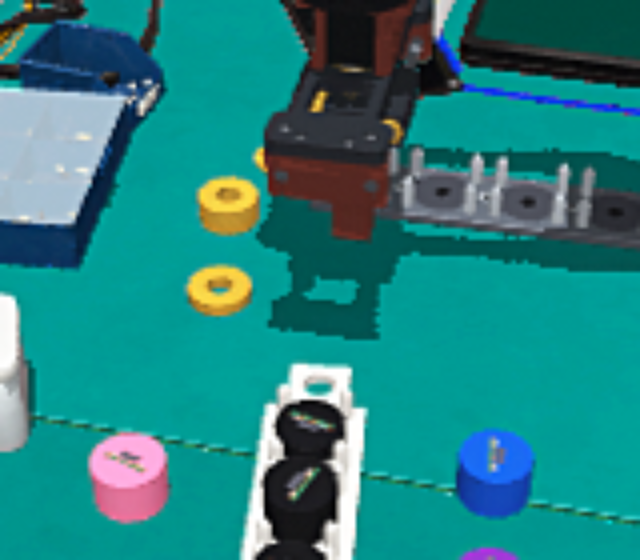

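The tip at (355,240) still hovers, with its shadow detached, roughly 30 mm up. I'll step down and watch the force.

Request:
apply_moves(
  moves=[
    [0,0,0.005,0,0,0],
    [0,0,0.01,0,0,0],
    [0,0,0.014,0,0,0],
    [0,0,0.018,0,0,0],
    [0,0,0.018,0,0,0],
  ],
)

```text
time: 5.35
ee_pos: [0.5582, 0.1003, -0.0173]
ee_rot: [-0.0, -0.021, 1.0, -0.0]
contact_force: [-1.2, 0.1, 0.2]
gripper_width: 0.0003
```

Request:
apply_moves(
  moves=[
    [0,0,0.001,0,0,0],
    [0,0,0.002,0,0,0],
    [0,0,0.003,0,0,0],
    [0,0,0.004,0,0,0],
    [0,0,0.004,0,0,0],
  ],
)

```text
time: 5.98
ee_pos: [0.5584, 0.1003, -0.021]
ee_rot: [-0.0, -0.021, 1.0, -0.0]
contact_force: [-0.6, 0.9, 0.2]
gripper_width: 0.0005
```

Request:
apply_moves(
  moves=[
    [0,0,0.001,0,0,0],
    [0,0,0.002,0,0,0],
    [0,0,0.003,0,0,0],
    [0,0,0.003,0,0,0],
    [0,0,0.003,0,0,0],
  ],
)

```text
time: 6.6
ee_pos: [0.5585, 0.1004, -0.0239]
ee_rot: [-0.0, -0.021, 1.0, -0.0]
contact_force: [-0.4, -0.1, 0.4]
gripper_width: 0.0005
```

Request:
apply_moves(
  moves=[
    [0,0,0.001,0,0,0],
    [0,0,0.002,0,0,0],
    [0,0,0.003,0,0,0],
    [0,0,0.003,0,0,0],
    [0,0,0.003,0,0,0],
  ],
)

```text
time: 7.22
ee_pos: [0.5585, 0.1004, -0.0268]
ee_rot: [0.0, -0.021, 1.0, 0.0]
contact_force: [0.4, -0.4, -0.2]
gripper_width: 0.0004
```

Request:
apply_moves(
  moves=[
    [0,0,0.001,0,0,0],
    [0,0,0.002,0,0,0],
    [0,0,0.002,0,0,0],
    [0,0,0.002,0,0,0],
    [0,0,0.002,0,0,0],
  ],
)

```text
time: 7.85
ee_pos: [0.5585, 0.1004, -0.0288]
ee_rot: [0.0, -0.021, 1.0, 0.0]
contact_force: [0.4, -0.4, 1.1]
gripper_width: 0.0006
```

Request:
apply_moves(
  moves=[
    [0,0,0.0005,0,0,0],
    [0,0,0.001,0,0,0],
    [0,0,0.0015,0,0,0],
    [0,0,0.0015,0,0,0],
    [0,0,0.0015,0,0,0],
  ],
)

```text
time: 8.48
ee_pos: [0.5585, 0.1004, -0.0304]
ee_rot: [-0.0, -0.021, 1.0, -0.0]
contact_force: [-1.0, -0.6, 0.1]
gripper_width: 0.0004
```

Request:
apply_moves(
  moves=[
    [0,0,0.0005,0,0,0],
    [0,0,0.001,0,0,0],
    [0,0,0.0015,0,0,0],
    [0,0,0.0015,0,0,0],
    [0,0,0.0015,0,0,0],
  ],
)

```text
time: 9.1
ee_pos: [0.5585, 0.1004, -0.0319]
ee_rot: [0.0, -0.021, 1.0, 0.0]
contact_force: [0.6, 0.1, -0.0]
gripper_width: 0.0004
```

```bash
python3 - <<'E'
from h import *
s=robot.grab_frame("side")[:,:,::-1]
o=robot.observe();P=o["ee_pos"];print(P,o["contact_force"],((proj("side",P)-[230,120])*4).round(),((proj("side",[P[0],P[1],0])-[230,120])*4).round())
cv2.imwrite("pics/c7.png",cv2.resize(s[120:260,230:390],(640,560)))
E
```

```text
[ 0.55850228  0.10038223 -0.03183121] [-0.58432299  0.90693359  0.25360466] [348. 319.] [349. 280.]
```

View pics/c7.png

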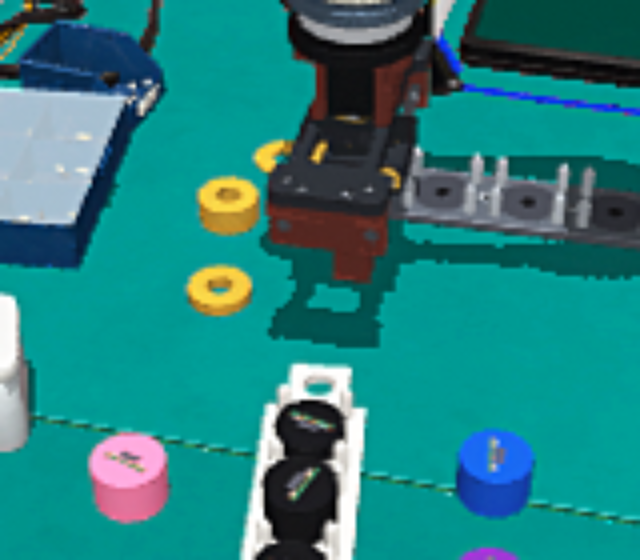

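Tip at (355,281), matching bench-level height now (z=0 expected at (349,280)). I'll continue in 1 mm steps.

Request:
apply_moves(
  moves=[
    [0,0,0.0005,0,0,0],
    [0,0,0.001,0,0,0],
    [0,0,0.001,0,0,0],
    [0,0,0.001,0,0,0],
    [0,0,0.001,0,0,0],
  ],
)

```text
time: 9.78
ee_pos: [0.5585, 0.1004, -0.0329]
ee_rot: [-0.0, -0.021, 1.0, 0.0]
contact_force: [-0.7, 0.5, 0.4]
gripper_width: 0.0006
```

Request:
apply_moves(
  moves=[
    [0,0,0.0005,0,0,0],
    [0,0,0.001,0,0,0],
    [0,0,0.001,0,0,0],
    [0,0,0.001,0,0,0],
    [0,0,0.001,0,0,0],
  ],
)

```text
time: 10.4
ee_pos: [0.5585, 0.1004, -0.0338]
ee_rot: [0.0, -0.021, 1.0, 0.0]
contact_force: [0.4, 0.2, 0.4]
gripper_width: 0.0009
```

Request:
apply_moves(
  moves=[
    [0,0,0.0005,0,0,0],
    [0,0,0.001,0,0,0],
    [0,0,0.001,0,0,0],
    [0,0,0.001,0,0,0],
    [0,0,0.001,0,0,0],
  ],
)

```text
time: 11.02
ee_pos: [0.5585, 0.1004, -0.0348]
ee_rot: [0.0, -0.021, 1.0, 0.0]
contact_force: [-0.4, -0.9, -0.1]
gripper_width: -0.0
```

Request:
apply_moves(
  moves=[
    [0,0,0.0005,0,0,0],
    [0,0,0.001,0,0,0],
    [0,0,0.001,0,0,0],
    [0,0,0.001,0,0,0],
    [0,0,0.001,0,0,0],
  ],
)

```text
time: 11.65
ee_pos: [0.5585, 0.1004, -0.0358]
ee_rot: [0.0, -0.021, 1.0, -0.0]
contact_force: [0.6, -0.3, -0.4]
gripper_width: 0.0004
```

Request:
apply_moves(
  moves=[
    [0,0,0.0005,0,0,0],
    [0,0,0.001,0,0,0],
    [0,0,0.001,0,0,0],
    [0,0,0.001,0,0,0],
    [0,0,0.001,0,0,0],
  ],
)

```text
time: 12.28
ee_pos: [0.5585, 0.1004, -0.0368]
ee_rot: [0.0, -0.021, 1.0, 0.0]
contact_force: [0.6, -1.1, -0.7]
gripper_width: 0.0006
```

Request:
apply_moves(
  moves=[
    [0,0,0.0005,0,0,0],
    [0,0,0.001,0,0,0],
    [0,0,0.001,0,0,0],
    [0,0,0.001,0,0,0],
    [0,0,0.001,0,0,0],
  ],
)

```text
time: 12.9
ee_pos: [0.5585, 0.1004, -0.0379]
ee_rot: [-0.0, -0.021, 1.0, -0.0]
contact_force: [0.4, 0.2, -0.0]
gripper_width: 0.0007
```

```bash
cat >> h.py <<'E'
def tip(n="side"):
    i=robot.grab_frame(n)[:,:,::-1];h=cv2.cvtColor(np.ascontiguousarray(i),cv2.COLOR_BGR2HSV)
    m=((h[...,0]<12)|(h[...,0]>172))&(h[...,1]>100)&(h[...,2]>30)
    P=robot.observe()["ee_pos"];x,y=map(int,proj(n,P+[0,0,.03]))
    w=np.zeros_like(m);w[max(y-45,0):y+45,x-35:x+35]=1;m&=w
    k,l,st,c=cv2.connectedComponentsWithStats(m.astype(np.uint8))
    return [(s.tolist(),np.nonzero(l==j)) for j,s in enumerate(st) if j and s[4]>25]
E
python3 - <<'E'
from h import *
P=robot.observe()["ee_pos"];print(P,[proj("side",[*P[:2],z]).round(1).tolist() for z in(0,.005,.01)])
for s,(r,c) in tip():
    print(s,[(int(v),int(c[r==v].min()),int(c[r==v].max())) for v in sorted(set(r))[-8:]])
E
```

```text
[ 0.55847771  0.10037319 -0.03786278] [[317.1, 190.1], [317.2, 188.5], [317.2, 187.0]]
[323, 147, 7, 7, 36] [(147, 323, 329), (148, 323, 328), (149, 323, 328), (150, 323, 327), (151, 323, 327), (152, 324, 327), (153, 324, 326)]
[297, 173, 30, 19, 306] [(184, 313, 325), (185, 314, 325), (186, 314, 322), (187, 314, 322), (188, 314, 322), (189, 314, 322), (190, 314, 321), (191, 314, 321)]
```

The near edge of the finger sits about 6 px above where it would touch the bench, so there is still ~15 mm to go. I'll continue.

Request:
apply_moves(
  moves=[
    [0,0,0.001,0,0,0],
    [0,0,0.002,0,0,0],
    [0,0,0.003,0,0,0],
    [0,0,0.004,0,0,0],
    [0,0,0.004,0,0,0],
  ],
)

```text
time: 13.58
ee_pos: [0.5587, 0.1004, -0.0392]
ee_rot: [0.0, -0.021, 1.0, -0.0]
contact_force: [-7.0, -0.9, 14.0]
gripper_width: 0.0005
```

Request:
apply_moves(
  moves=[
    [0,0,0.0005,0,0,0],
    [0,0,0.001,0,0,0],
    [0,0,0.0015,0,0,0],
    [0,0,0.002,0,0,0],
    [0,0,0.002,0,0,0],
  ],
)

```text
time: 14.2
ee_pos: [0.5587, 0.1004, -0.0393]
ee_rot: [0.001, -0.021, 1.0, -0.0]
contact_force: [-12.8, -2.1, 23.4]
gripper_width: 0.0003
```

Request:
apply_moves(
  moves=[
    [0,0,0.0005,0,0,0],
    [0,0,0.001,0,0,0],
    [0,0,0.0015,0,0,0],
    [0,0,0.002,0,0,0],
    [0,0,0.002,0,0,0],
  ],
)

```text
time: 14.82
ee_pos: [0.5588, 0.1004, -0.0394]
ee_rot: [0.001, -0.021, 1.0, -0.0]
contact_force: [-18.1, -3.3, 33.7]
gripper_width: 0.0004
```

Request:
apply_moves(
  moves=[
    [0,0,0.0005,0,0,0],
    [0,0,0.001,0,0,0],
    [0,0,0.0015,0,0,0],
    [0,0,0.002,0,0,0],
    [0,0,0.002,0,0,0],
  ],
)

```text
time: 15.45
ee_pos: [0.5589, 0.1004, -0.0394]
ee_rot: [0.001, -0.021, 1.0, -0.0]
contact_force: [-24.0, -2.9, 44.0]
gripper_width: 0.0004
```

```bash
python3 - <<'E'
from h import *
o=robot.observe();P=o["ee_pos"];print(P,o["contact_force"],[proj("side",[P[0],P[1]+d,0]).round(1).tolist() for d in(0,.0135)])
for s,(r,c) in tip():
    print(s,[(int(v),int(c[r==v].min()),int(c[r==v].max())) for v in sorted(set(r))[-8:]])
i=robot.grab_frame("side")[:,:,::-1];cv2.imwrite("pics/c8.png",cv2.resize(i[150:220,280:360],(640,560)))
E
```

```text
[ 0.5588613   0.10037952 -0.03943096] [-24.04274267  -2.87913916  43.96233978] [[317.0, 190.1], [315.8, 193.4]]
[323, 147, 7, 8, 40] [(147, 323, 329), (148, 323, 328), (149, 323, 328), (150, 323, 327), (151, 323, 327), (152, 323, 327), (153, 324, 326), (154, 324, 326)]
[297, 173, 30, 20, 315] [(185, 313, 325), (186, 313, 325), (187, 313, 322), (188, 313, 322), (189, 313, 322), (190, 313, 321), (191, 313, 321), (192, 318, 321)]
```

View pics/c8.png

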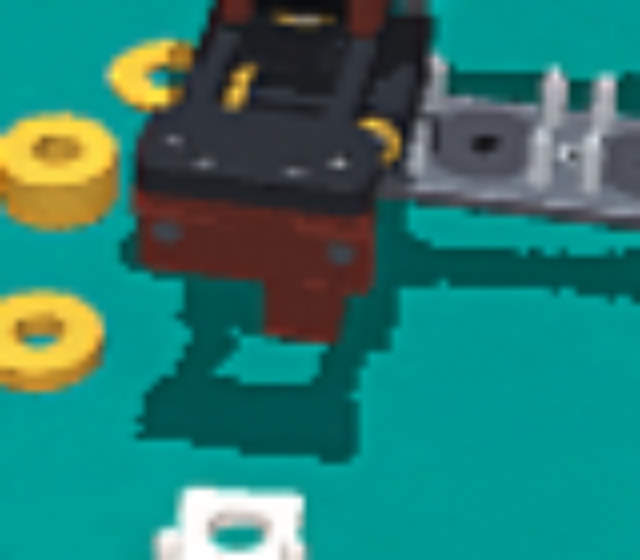

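Contact is at reported z = -0.039, so true tip height = reported + 39 mm. The picture agrees, with the tip touching the bench at crop (300,340). I'll put this into the helper, rise and go back to ring 10.

Request:
apply_moves(
  moves=[
    [0,0,-0.01,0,0,0],
    [0,0,-0.03,0,0,0],
    [0,0,-0.06,0,0,0],
    [0,0,-0.09,0,0,0],
    [0,0,-0.1,0,0,0],
  ],
  grip=-0.36,
)

```text
time: 16.18
ee_pos: [0.5597, 0.1005, 0.0546]
ee_rot: [0.002, -0.021, 1.0, 0.0]
contact_force: [0.1, 0.4, -0.4]
gripper_width: 0.0468
```

```bash
sed -i 's/np.array(o\["ee_pos"\])\*1000/np.array(o["ee_pos"])*1000+[0,0,39]/' w.py; python3 w.py 636,130,50,92.4 636,130,2,92.4
```

```text
t 16.175 at [559.7 100.5  93.6  92.4] tilt [-0.003  0.    -1.   ] F [ 0.1  0.4 -0.4] w 46.8
636,130,50,92.4 shift mm [-77.5  26.3  43.6] turn z -0.0
636,130,2,92.4 shift mm [-0.  0. 48.] turn z -0.0
```

Request:
apply_moves(
  moves=[
    [-0.03,0.01,0.01,0,0,0],
    [-0.06,0.02,0.025,0,0,0],
    [-0.0775,0.0263,0.04,0,0,0],
    [-0.0775,0.0263,0.04,0,0,0],
    [-0.0775,0.0263,0.04,0,0,0],
  ],
)

```text
time: 16.8
ee_pos: [0.6342, 0.1297, 0.0118]
ee_rot: [-0.001, -0.021, 1.0, -0.0]
contact_force: [-0.1, 0.3, 0.2]
gripper_width: 0.06
```

```bash
python3 w.py 636,130,2,92.4
```

```text
t 16.8 at [634.2 129.7  50.8  92.4] tilt [ 0.001 -0.    -1.   ] F [-0.1  0.3  0.2] w 60.0
636,130,2,92.4 shift mm [-1.8  0.2 48.8] turn z -0.0
```

Request:
apply_moves(
  moves=[
    [-0.001,0,0.015,0,0,0],
    [-0.0015,0,0.032,0,0,0],
    [-0.0015,0,0.043,0,0,0],
    [-0.0015,0,0.0475,0,0,0],
    [-0.0015,0,0.0475,0,0,0],
  ],
)

```text
time: 17.42
ee_pos: [0.636, 0.1299, -0.0358]
ee_rot: [-0.0, -0.021, 1.0, -0.0]
contact_force: [1.0, -0.4, 0.5]
gripper_width: 0.0597
```

Request:
apply_moves(
  moves=[
    [0,0,0,0,0,0],
    [0,0,0,0,0,0],
    [0,0,0,0,0,0],
    [0,0,0,0,0,0],
    [0,0,0,0,0,0],
  ],
  grip=1,
)

```text
time: 18.05
ee_pos: [0.6367, 0.1302, -0.0347]
ee_rot: [0.001, -0.021, 1.0, 0.0]
contact_force: [-0.1, 1.4, 3.7]
gripper_width: 0.0386
```

Request:
apply_moves(
  moves=[
    [0,0,0,0,0,0],
    [0,0,-0.01,0,0,0],
    [0,0,-0.03,0,0,0],
    [0,0,-0.055,0,0,0],
    [0,0,-0.06,0,0,0],
  ],
)

```text
time: 18.68
ee_pos: [0.6379, 0.1301, 0.0281]
ee_rot: [0.002, -0.021, 1.0, 0.0]
contact_force: [-0.2, -0.3, -0.6]
gripper_width: 0.0388
```

```bash
python3 w.py 520,-1.2,62,92.4 520,-1.2,10,92.4; python3 - <<'E'
from h import *
i=robot.grab_frame("side")[:,:,::-1];cv2.imwrite("pics/s9.png",i)
h=cv2.cvtColor(np.ascontiguousarray(i),cv2.COLOR_BGR2HSV)
m=(h[...,0]>14)&(h[...,0]<30)&(h[...,1]>120)&(h[...,2]>60)
print([b for b in blobs(m,30) if 120<b[0][1]<220 and 250<b[0][0]<350]);P=robot.observe()["ee_pos"];print(proj("side",P+[0,0,.043]))
E
```

```text
t 18.675 at [637.9 130.1  67.1  92.4] tilt [-0.005  0.    -1.   ] F [-0.2 -0.3 -0.6] w 38.8
520,-1.2,62,92.4 shift mm [ 123.3 -126.2    5.1] turn z -0.0
520,-1.2,10,92.4 shift mm [-0.  0. 52.] turn z -0.0
[([300.5, 159.2], [294, 155, 14, 9, 85]), ([289.2, 171.4], [285, 165, 10, 14, 113])]
[282.1159321 169.7275039]
```

```bash
python3 - <<'E'
import cv2
i=cv2.imread("pics/s9.png");cv2.imwrite("pics/c9.png",cv2.resize(i[110:220,230:350],(640,586)))
E
```

```text
(no output)
```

View pics/c9.png

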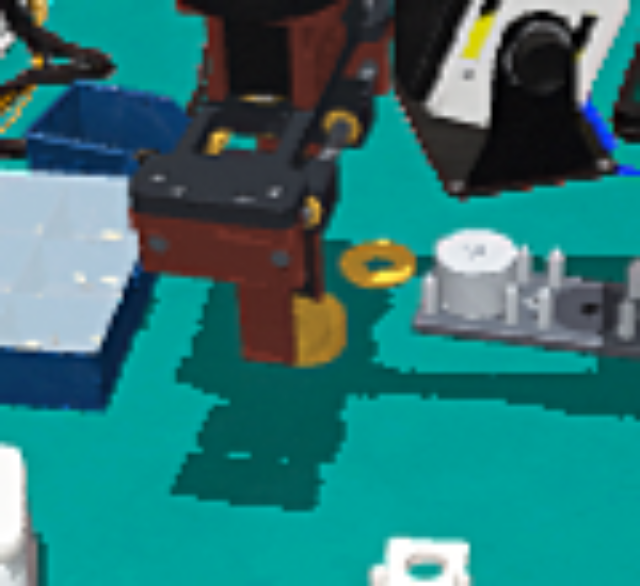

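The held ring is mostly hidden behind the near finger, and ring 20 shows at (318,328). The ring-10 spot is empty and the opening reads 38.8 mm, so it is held. I'll carry it over nest 1 and check alignment.

Request:
apply_moves(
  moves=[
    [0.03,-0.03,0,0,0,0],
    [0.07,-0.07,0,0,0,0],
    [0.105,-0.108,0.003,0,0,0],
    [0.1233,-0.1262,0.005,0,0,0],
    [0.1233,-0.1262,0.005,0,0,0],
  ],
)

```text
time: 19.35
ee_pos: [0.5171, -0.0024, 0.0188]
ee_rot: [-0.001, -0.02, 1.0, -0.0]
contact_force: [1.1, 0.5, -0.8]
gripper_width: 0.0383
```

```bash
python3 w.py 520,-1.2,50,92.4 520,-1.2,14,92.4; python3 - <<'E'
from h import *
i=robot.grab_frame("side")[:,:,::-1];cv2.imwrite("pics/s10.png",i)
h=cv2.cvtColor(np.ascontiguousarray(i),cv2.COLOR_BGR2HSV)
m=(h[...,0]>12)&(h[...,0]<32)&(h[...,1]>110)&(h[...,2]>50)
print([b for b in blobs(m,8) if 100<b[0][1]<220 and 250<b[0][0]<400]);P=robot.observe()["ee_pos"]
for dz in(.036,.046):print(proj("side",P+[-.02,0,dz]),proj("side",P+[.02,0,dz]))
cv2.imwrite("pics/c10.png",cv2.resize(i[100:190,280:400],(760,570)))
E
```

```text
t 19.35 at [517.1  -2.4  57.8  92.3] tilt [ 0.001 -0.    -1.   ] F [ 1.1  0.5 -0.8] w 38.3
520,-1.2,50,92.4 shift mm [-3.   1.1  7.8] turn z -0.1
520,-1.2,14,92.4 shift mm [-0.  0. 36.] turn z -0.0
[([319.5, 116.1], [317, 112, 6, 9, 27]), ([356.6, 115.2], [354, 113, 5, 6, 12]), ([336.9, 117.4], [336, 116, 3, 4, 9]), ([347.7, 151.5], [346, 147, 5, 10, 38]), ([336.4, 150.2], [336, 148, 2, 6, 8]), ([300.5, 159.1], [294, 155, 14, 9, 85]), ([286.8, 171.0], [280, 164, 15, 15, 181])]
[348.87582281 153.10600848] [333.80234369 151.06925098]
[349.11319596 149.8540456 ] [333.93803902 147.82555095]
```

View pics/c10.png

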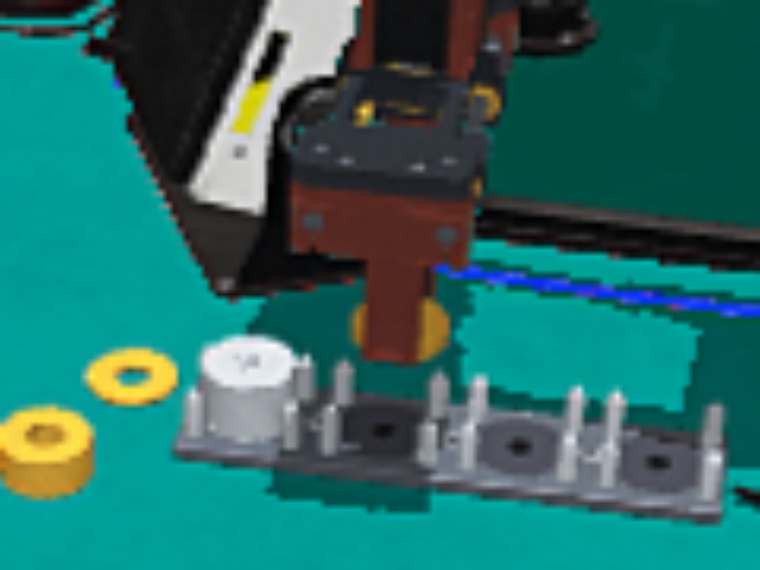

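The ring is held, at crop x 353–450. I'll compute its x offset and the nest position in the same camera.

```bash
python3 - <<'E'
from h import *
for c in((383,430),(520,446),(657,462)):
    p=(280+(c[0]+.5)/6.333-.5,100+(c[1]+.5)/6.333-.5);print("hole side",np.round(p,1),onz("side",p,.008).round(4))
for n in((.52,-.0012,.008),(.462,-.0037,.008),(.404,-.0062,.008)):print(proj("side",n).round(1))
P=robot.observe()["ee_pos"];print(P)
o,d=ray("side",(343.0,151))  # ring centre col; intersect y=P.y
q=o+d*(P[1]-o[1])/d[1];print("ring centre",q.round(4))
# finger front-face centre col ~341.5
print("finger proj",proj("side",P+[0,.027,.045]),proj("side",P+[-.01,.033,.039]),proj("side",P+[.01,.033,.039]))
for s,(r,c) in tip():
    print(s,[(int(v),int(c[r==v].min()),int(c[r==v].max())) for v in sorted(set(r))[-8:]])
E
```

```text
hole side [340.1 167.5] [0.5185 0.0016 0.008 ]
hole side [361.7 170. ] [ 0.4603 -0.0008  0.008 ]
hole side [383.3 172.5] [ 0.403  -0.0032  0.008 ]
[339.7 166.8]
[361.2 169.3]
[383.1 171.8]
[ 0.51798735 -0.00152402  0.01916178]
ring centre [ 0.5137 -0.0015  0.0592]
finger proj [339.55654423 154.81228923] [342.88771445 158.60708308] [335.15106693 157.54007978]
[325, 129, 30, 28, 415] [(149, 337, 345), (150, 337, 345), (151, 337, 345), (152, 337, 345), (153, 337, 345), (154, 337, 345), (155, 337, 344), (156, 337, 345)]
```

The finger and the ring both appear 4–5 mm toward -x of the reported TCP, so I aim at reported (522.5, 0.5) to put the ring on nest 1.

```bash
python3 w.py 522.5,0.5,40,92.4 522.5,0.5,20,92.4
```

```text
t 19.45 at [518.6  -1.   58.4  92.4] tilt [-0.  0. -1.] F [-0.2  0.6 -0.5] w 38.5
522.5,0.5,40,92.4 shift mm [-4.   1.4 18.4] turn z -0.0
522.5,0.5,20,92.4 shift mm [-0.  0. 20.] turn z -0.0
```

Request:
apply_moves(
  moves=[
    [-0.003,0.0012,0.008,0,0,0],
    [-0.003,0.0012,0.015,0,0,0],
    [-0.003,0.0012,0.02,0,0,0],
    [-0.003,0.0012,0.02,0,0,0],
    [-0.003,0.0012,0.02,0,0,0],
  ],
)

```text
time: 20.08
ee_pos: [0.5214, 0.0001, -0.0003]
ee_rot: [0.0, -0.021, 1.0, -0.0]
contact_force: [0.6, -0.0, -1.5]
gripper_width: 0.0382
```

```bash
cat > ringx.py <<'E'
from h import *
i=robot.grab_frame("side")[:,:,::-1];h=cv2.cvtColor(np.ascontiguousarray(i),cv2.COLOR_BGR2HSV)
m=(h[...,0]>12)&(h[...,0]<32)&(h[...,1]>100)&(h[...,2]>45)
o=robot.observe();P=o["ee_pos"];x,y=map(int,proj("side",P+[0,0,.045]).round())
w=np.zeros_like(m);w[y-9:y+10,x-13:x+16]=1;r,c=np.nonzero(m&w)
print("P",P.round(4),"F",o["contact_force"].round(1))
print("ring cols",c.min(),c.max(),"rows",r.min(),r.max(),"pred",proj("side",P+[.02,0,.041]).round(1),proj("side",P+[-.02,0,.041]).round(1))
p=((c.min()+c.max())/2,y);o,d=ray("side",p);print("centre x",(o+d*(P[1]-o[1])/d[1]).round(4))
E
python3 ringx.py
```

```text
P [ 5.216e-01  0.000e+00 -1.000e-04] F [ 0.2 -0.5 -0.9]
ring cols 334 348 rows 153 162 pred [332.2 155.7] [347.1 157.8]
centre x [0.518  0.     0.0439]
```

Ring centre x is 0.518 against nest 0.5185 in the same view. I'll lower it.

Request:
apply_moves(
  moves=[
    [0,0.0003,0.004,0,0,0],
    [0,0.0003,0.008,0,0,0],
    [0,0.0003,0.012,0,0,0],
    [0,0.0003,0.015,0,0,0],
    [0,0.0003,0.015,0,0,0],
  ],
)

```text
time: 20.75
ee_pos: [0.5211, 0.0003, -0.0158]
ee_rot: [-0.0, -0.021, 1.0, 0.0]
contact_force: [0.4, -0.4, -0.5]
gripper_width: 0.0385
```

Request:
apply_moves(
  moves=[
    [0,0,0.003,0,0,0],
    [0,0,0.006,0,0,0],
    [0,0,0.008,0,0,0],
    [0,0,0.01,0,0,0],
    [0,0,0.01,0,0,0],
  ],
)

```text
time: 21.38
ee_pos: [0.5212, 0.0003, -0.0256]
ee_rot: [-0.0, -0.021, 1.0, 0.0]
contact_force: [-0.6, 0.1, -0.6]
gripper_width: 0.0386
```

Request:
apply_moves(
  moves=[
    [0,0,0.001,0,0,0],
    [0,0,0.0015,0,0,0],
    [0,0,0.0015,0,0,0],
    [0,0,0.0015,0,0,0],
    [0,0,0.0015,0,0,0],
  ],
)

```text
time: 22.0
ee_pos: [0.5214, 0.0003, -0.0267]
ee_rot: [0.0, -0.021, 1.0, -0.0]
contact_force: [-1.9, -0.1, 1.3]
gripper_width: 0.0386
```

The ring has touched the plate at tip z ≈ 12.3 with no side force. I'll release it, rise, and plan ring 5.

Request:
apply_moves(
  moves=[
    [0,0,0,0,0,0],
    [0,0,0,0,0,0],
    [0,0,0,0,0,0],
    [0,0,0,0,0,0],
    [0,0,-0.01,0,0,0],
  ],
  grip=-0.27,
)

```text
time: 22.62
ee_pos: [0.5206, 0.0004, -0.0174]
ee_rot: [-0.001, -0.021, 1.0, 0.0]
contact_force: [0.2, -0.5, -0.3]
gripper_width: 0.0556
```

Request:
apply_moves(
  moves=[
    [0,0,-0.01,0,0,0],
    [0,0,-0.025,0,0,0],
    [0,0,-0.04,0,0,0],
    [0,0,-0.05,0,0,0],
    [0,0,-0.05,0,0,0],
  ],
)

```text
time: 23.25
ee_pos: [0.5221, 0.0003, 0.0345]
ee_rot: [0.001, -0.021, 1.0, -0.0]
contact_force: [-0.1, 0.6, -0.6]
gripper_width: 0.0555
```

```bash
python3 w.py 637,-22.5,62,110 637,-22.5,2,110; python3 - <<'E'
from h import *
for n in("side","top"):
    i=robot.grab_frame(n)[:,:,::-1];h=cv2.cvtColor(np.ascontiguousarray(i),cv2.COLOR_BGR2HSV)
    m=(h[...,0]>12)&(h[...,0]<32)&(h[...,1]>110)&(h[...,2]>60)
    print(n,[b for b in blobs(m,20) if 140<b[0][1]<240 and 270<b[0][0]<440])
print(proj("side",(.52,0,.018)))
E
```

```text
t 23.25 at [5.221e+02 3.000e-01 7.350e+01 9.240e+01] tilt [-0.002 -0.    -1.   ] F [-0.1  0.6 -0.6] w 55.5
637,-22.5,62,110 shift mm [-113.8  -27.6   11.5] turn z -17.6
637,-22.5,2,110 shift mm [-0.  0. 60.] turn z -0.0
side [([300.5, 159.1], [294, 155, 14, 9, 85]), ([339.9, 165.9], [333, 161, 15, 11, 125]), ([286.8, 171.1], [280, 164, 15, 15, 180])]
top [([385.2, 155.7], [376, 146, 20, 20, 271]), ([418.6, 163.5], [412, 155, 15, 18, 163]), ([420.1, 226.2], [413, 223, 14, 6, 33])]
[339.79819535 164.00182829]
```

Ring 10 is seated: side px (340,166), expected (339.8,164). On to ring 5.

Request:
apply_moves(
  moves=[
    [-0.025,-0.006,0,0,0,-4],
    [-0.055,-0.013,0.002,0,0,-9],
    [-0.09,-0.021,0.006,0,0,-14],
    [-0.1155,-0.0276,0.0115,0,0,-17.6],
    [-0.1155,-0.0276,0.0115,0,0,-17.6],
  ],
)

```text
time: 23.98
ee_pos: [0.6376, -0.0227, 0.0193]
ee_rot: [-0.002, -0.173, 0.985, 0.0]
contact_force: [-0.1, -0.3, -0.2]
gripper_width: 0.0556
```

```bash
python3 w.py 639,-22.5,25,110 639,-22.5,1,110;python3 - <<'E'
from h import *
P=robot.observe()["ee_pos"];print([proj("side",P+[0,0,.039]).round(1)])
for s,(r,c) in tip():
    print(s,[(int(v),int(c[r==v].min()),int(c[r==v].max())) for v in sorted(set(r))[-8:]])
E
```

```text
t 23.975 at [637.6 -22.7  58.3 109.9] tilt [ 0.003  0.001 -1.   ] F [-0.1 -0.3 -0.2] w 55.6
639,-22.5,25,110 shift mm [-1.4 -0.3 33.3] turn z -0.1
639,-22.5,1,110 shift mm [-0.  0. 24.] turn z -0.0
[array([299.2, 141. ])]
[288, 119, 28, 30, 400] [(141, 297, 304), (142, 297, 304), (143, 297, 304), (144, 297, 304), (145, 297, 304), (146, 297, 304), (147, 297, 305), (148, 297, 299)]
```

Request:
apply_moves(
  moves=[
    [-0.001,0,0.012,0,0,0],
    [-0.001,0,0.027,0,0,0],
    [-0.001,0,0.042,0,0,0],
    [-0.001,0,0.053,0,0,0],
    [-0.001,0,0.053,0,0,0],
  ],
)

```text
time: 24.65
ee_pos: [0.6377, -0.022, -0.0331]
ee_rot: [-0.001, -0.174, 0.985, 0.0]
contact_force: [-0.7, 1.1, 0.8]
gripper_width: 0.0557
```

Request:
apply_moves(
  moves=[
    [0,0,0.001,0,0,0],
    [0,0,0.002,0,0,0],
    [0,0,0.003,0,0,0],
    [0,0,0.003,0,0,0],
    [0,0,0.003,0,0,0],
  ],
)

```text
time: 25.28
ee_pos: [0.6389, -0.0221, -0.0343]
ee_rot: [0.0, -0.174, 0.985, -0.0]
contact_force: [-1.0, 0.2, -0.0]
gripper_width: 0.0555
```

Request:
apply_moves(
  moves=[
    [0,0,0.001,0,0,0],
    [0,0,0.002,0,0,0],
    [0,0,0.0025,0,0,0],
    [0,0,0.0025,0,0,0],
    [0,0,0.0025,0,0,0],
  ],
)

```text
time: 25.9
ee_pos: [0.6388, -0.0221, -0.0368]
ee_rot: [0.0, -0.174, 0.985, -0.0]
contact_force: [-0.1, 0.3, -1.0]
gripper_width: 0.0557
```

Request:
apply_moves(
  moves=[
    [0,0,0.0005,0,0,0],
    [0,0,0.001,0,0,0],
    [0,0,0.001,0,0,0],
    [0,0,0.001,0,0,0],
    [0,0,0.001,0,0,0],
  ],
)

```text
time: 26.52
ee_pos: [0.6388, -0.0221, -0.0378]
ee_rot: [-0.0, -0.174, 0.985, -0.0]
contact_force: [0.4, 0.5, -0.1]
gripper_width: 0.0559
```

Request:
apply_moves(
  moves=[
    [0,0,0.0004,0,0,0],
    [0,0,0.0004,0,0,0],
    [0,0,0.0004,0,0,0],
    [0,0,0.0004,0,0,0],
    [0,0,0.0004,0,0,0],
  ],
  grip=1,
)

```text
time: 27.15
ee_pos: [0.6388, -0.0221, -0.0383]
ee_rot: [-0.0, -0.174, 0.985, -0.0]
contact_force: [-0.5, 0.4, -0.8]
gripper_width: 0.0386
```

Request:
apply_moves(
  moves=[
    [0,0,0,0,0,0],
    [0,0,-0.005,0,0,0],
    [0,0,-0.02,0,0,0],
    [0,0,-0.045,0,0,0],
    [0,0,-0.06,0,0,0],
  ],
)

```text
time: 27.78
ee_pos: [0.6399, -0.0222, 0.0246]
ee_rot: [0.002, -0.174, 0.985, -0.0]
contact_force: [-0.1, -1.2, 0.0]
gripper_width: 0.0384
```

```bash
python3 w.py 522,0.5,62,92.4; python3 ringx.py
```

```text
t 27.775 at [639.9 -22.2  63.6 110. ] tilt [-0.003 -0.001 -1.   ] F [-0.1 -1.2  0. ] w 38.4
522,0.5,62,92.4 shift mm [103.   61.6   1.6] turn z 17.6
P [ 0.6408 -0.0223  0.0266] F [0.7 0.5 0.6]
ring cols 293 306 rows 136 142 pred [290.8 137. ] [305.1 138.9]
centre x [ 0.6363 -0.0223  0.0712]
```

Request:
apply_moves(
  moves=[
    [0.025,0.015,0,0,0,4],
    [0.055,0.033,0,0,0,9],
    [0.085,0.051,0,0,0,14],
    [0.103,0.0616,0,0,0,17.6],
    [0.103,0.0616,0,0,0,17.6],
  ],
)

```text
time: 28.45
ee_pos: [0.5203, 0.0008, 0.022]
ee_rot: [0.0, -0.021, 1.0, -0.0]
contact_force: [0.9, 0.8, -0.7]
gripper_width: 0.0386
```

Request:
apply_moves(
  moves=[
    [0,0,0.005,0,0,0],
    [0,0,0.01,0,0,0],
    [0,0,0.015,0,0,0],
    [0,0,0.015,0,0,0],
    [0,0,0.015,0,0,0],
  ],
)

```text
time: 29.08
ee_pos: [0.5211, 0.0006, 0.0067]
ee_rot: [-0.0, -0.021, 1.0, 0.0]
contact_force: [0.2, -0.0, -0.3]
gripper_width: 0.0385
```

```bash
python3 w.py 522,0.5,30,92.4; python3 ringx.py
```

```text
t 29.075 at [521.1   0.6  45.7  92.4] tilt [ 0.  0. -1.] F [ 0.2 -0.  -0.3] w 38.5
522,0.5,30,92.4 shift mm [-0.9 -0.1 15.7] turn z -0.0
P [0.5211 0.0006 0.0068] F [-0.1 -1.1 -0.4]
ring cols 334 348 rows 151 162 pred [332.4 153.7] [347.4 155.7]
centre x [0.5184 0.0006 0.0536]
```

Request:
apply_moves(
  moves=[
    [0,0,0.006,0,0,0],
    [0,0,0.012,0,0,0],
    [0,0,0.018,0,0,0],
    [0,0,0.023,0,0,0],
    [0,0,0.023,0,0,0],
  ],
)

```text
time: 29.75
ee_pos: [0.5205, 0.0006, -0.0169]
ee_rot: [-0.001, -0.021, 1.0, 0.0]
contact_force: [0.5, 0.6, 0.4]
gripper_width: 0.0386
```

Request:
apply_moves(
  moves=[
    [0,0,0.001,0,0,0],
    [0,0,0.002,0,0,0],
    [0,0,0.003,0,0,0],
    [0,0,0.003,0,0,0],
    [0,0,0.003,0,0,0],
  ],
)

```text
time: 30.38
ee_pos: [0.521, 0.0006, -0.0192]
ee_rot: [0.0, -0.021, 1.0, 0.0]
contact_force: [0.1, 0.0, -0.4]
gripper_width: 0.038
```

Request:
apply_moves(
  moves=[
    [0,0,0.0005,0,0,0],
    [0,0,0.001,0,0,0],
    [0,0,0.001,0,0,0],
    [0,0,0.001,0,0,0],
    [0,0,0.001,0,0,0],
  ],
)

```text
time: 31.0
ee_pos: [0.521, 0.0006, -0.0202]
ee_rot: [0.0, -0.021, 1.0, 0.0]
contact_force: [0.8, -0.4, -0.6]
gripper_width: 0.0386
```

Request:
apply_moves(
  moves=[
    [0,0,0,0,0,0],
    [0,0,0,0,0,0],
    [0,0,0,0,0,0],
    [0,0,0,0,0,0],
    [0,0,-0.01,0,0,0],
  ],
  grip=-0.27,
)

```text
time: 31.62
ee_pos: [0.5202, 0.0006, -0.0108]
ee_rot: [-0.001, -0.021, 1.0, 0.0]
contact_force: [-0.6, -0.7, -1.0]
gripper_width: 0.0555
```

Request:
apply_moves(
  moves=[
    [0,0,-0.01,0,0,0],
    [0,0,-0.025,0,0,0],
    [0,0,-0.04,0,0,0],
    [0,0,-0.045,0,0,0],
    [0,0,-0.045,0,0,0],
  ],
)

```text
time: 32.25
ee_pos: [0.5213, 0.0005, 0.0353]
ee_rot: [0.0, -0.021, 1.0, -0.0]
contact_force: [-0.4, 0.8, -0.3]
gripper_width: 0.0558
```

```bash
python3 w.py 480,150,90,50 549,246,75,9.5 549,246,10,9.5; python3 - <<'E'
from h import *
i=robot.grab_frame("side")[:,:,::-1];h=cv2.cvtColor(np.ascontiguousarray(i),cv2.COLOR_BGR2HSV)
m=(h[...,0]>12)&(h[...,0]<32)&(h[...,1]>110)&(h[...,2]>60)
print([b for b in blobs(m,20) if 140<b[0][1]<240 and 270<b[0][0]<440]);print(proj("side",(.519,0,.023)),proj("side",(.519,0,.018)))
E
```

```text
t 32.25 at [5.213e+02 5.000e-01 7.430e+01 9.240e+01] tilt [-0.001 -0.    -1.   ] F [-0.4  0.8 -0.3] w 55.8
480,150,90,50 shift mm [ 35.  151.1 -15.7] turn z 42.4
549,246,75,9.5 shift mm [  8.9 117.9  15. ] turn z 40.5
549,246,10,9.5 shift mm [ 0.  0. 65.] turn z -0.0
[([340.1, 165.2], [333, 159, 15, 13, 146]), ([286.8, 171.1], [280, 164, 15, 15, 180])]
[340.25300552 162.51126809] [340.1660871  164.05351556]
```

Both rings are stacked; the brass blob grew upward as expected. Next is specimen 1, with the jaws turned to the rack.

Request:
apply_moves(
  moves=[
    [0.006,0.026,-0.006,0,0,8],
    [0.013,0.058,-0.012,0,0,17],
    [0.021,0.09,-0.0157,0,0,26],
    [0.029,0.125,-0.0157,0,0,35],
    [0.035,0.151,-0.0157,0,0,42.4],
  ],
  grip=-0.45,
)

```text
time: 32.92
ee_pos: [0.4788, 0.1512, 0.0496]
ee_rot: [-0.001, 0.344, 0.939, -0.0]
contact_force: [0.0, -0.7, 0.3]
gripper_width: 0.0638
```

Request:
apply_moves(
  moves=[
    [0.002,0.03,0,0,0,8],
    [0.004,0.06,0,0,0,17],
    [0.007,0.09,0.002,0,0,26],
    [0.0089,0.112,0.006,0,0,35],
    [0.0089,0.1179,0.01,0,0,40.5],
  ],
)

```text
time: 33.55
ee_pos: [0.5485, 0.2469, 0.0389]
ee_rot: [-0.001, 0.647, 0.762, -0.001]
contact_force: [0.3, -0.1, -0.2]
gripper_width: 0.0643
```

Request:
apply_moves(
  moves=[
    [0,0,0.005,0,0,0],
    [0,0,0.012,0,0,0],
    [0,0,0.02,0,0,0],
    [0,0,0.02,0,0,0],
    [0,0,0.02,0,0,0],
  ],
)

```text
time: 34.17
ee_pos: [0.5487, 0.2459, 0.0206]
ee_rot: [0.0, 0.646, 0.763, 0.0]
contact_force: [-0.4, 0.2, -0.3]
gripper_width: 0.0637
```

```bash
python3 w.py 549,246,40,9.5; python3 - <<'E'
from h import *
i=robot.grab_frame("side")[:,:,::-1].copy();t=robot.grab_frame("top")[:,:,::-1]
P=robot.observe()["ee_pos"]
print("proj tcp",proj("side",P+[0,0,.039]),"s1 top",proj("side",(.547,.246,.021)))
cv2.imwrite("pics/c11.png",np.hstack([cv2.resize(i[140:280,240:380],(400,400)),cv2.resize(t[140:260,220:340],(400,400))]))
E
```

```text
t 34.175 at [548.7 245.9  59.6   9.5] tilt [ 0.  0. -1.] F [-0.4  0.2 -0.3] w 63.7
549,246,40,9.5 shift mm [ 0.1  0.3 19.6] turn z -0.0
proj tcp [306.02971298 210.77404852] s1 top [307.0959489  224.03998811]
```

View pics/c11.png

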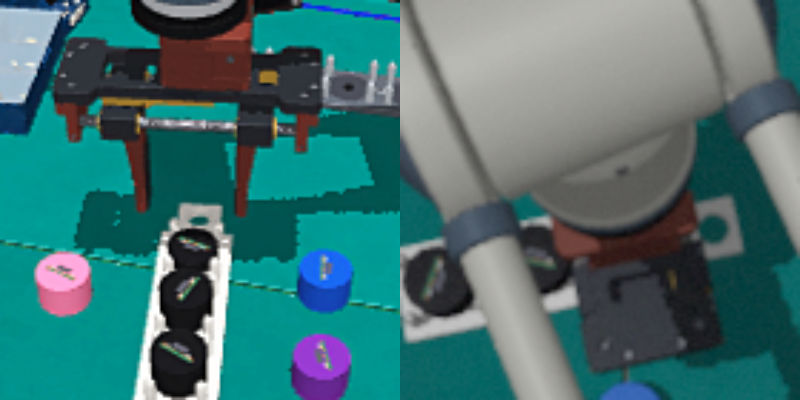

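Left crop: the finger midpoint at (192,213) lines up with specimen 1 at (192,242). y matches the prediction and x is about 1.5 mm short. I'll descend to tip z = 11.

Request:
apply_moves(
  moves=[
    [0,0.0015,0.012,0,0,0],
    [0,0.0015,0.026,0,0,0],
    [0,0.0015,0.038,0,0,0],
    [0,0.0015,0.044,0,0,0],
    [0,0.0015,0.044,0,0,0],
  ],
)

```text
time: 34.9
ee_pos: [0.5497, 0.2461, -0.0244]
ee_rot: [-0.0, 0.646, 0.763, -0.001]
contact_force: [0.7, 0.7, -0.5]
gripper_width: 0.0637
```

Request:
apply_moves(
  moves=[
    [0,0,0.001,0,0,0],
    [0,0,0.002,0,0,0],
    [0,0,0.003,0,0,0],
    [0,0,0.004,0,0,0],
    [0,0,0.004,0,0,0],
  ],
)

```text
time: 35.52
ee_pos: [0.5501, 0.2463, -0.0276]
ee_rot: [-0.0, 0.646, 0.763, -0.0]
contact_force: [-0.1, -0.3, -0.2]
gripper_width: 0.0636
```

Request:
apply_moves(
  moves=[
    [0,0,0,0,0,0],
    [0,0,0,0,0,0],
    [0,0,0,0,0,0],
    [0,0,0,0,0,0],
    [0,0,0,0,0,0],
  ],
  grip=1,
)

```text
time: 36.15
ee_pos: [0.5501, 0.2463, -0.0276]
ee_rot: [0.0, 0.646, 0.763, -0.0]
contact_force: [0.7, 0.0, -0.1]
gripper_width: 0.0392
```

Request:
apply_moves(
  moves=[
    [0,0,0,0,0,0],
    [0,0,-0.005,0,0,0],
    [0,0,-0.02,0,0,0],
    [0,0,-0.045,0,0,0],
    [0,0,-0.06,0,0,0],
  ],
)

```text
time: 36.78
ee_pos: [0.5511, 0.2466, 0.0352]
ee_rot: [0.001, 0.646, 0.763, 0.001]
contact_force: [0.3, -0.3, -1.3]
gripper_width: 0.0395
```

```bash
python3 w.py 475,130,78,50 522,0.5,70,92.4 522,0.5,50,92.4; python3 - <<'E'
from h import *
i=robot.grab_frame("side")[:,:,::-1].copy();cv2.imwrite("pics/s12.png",i)
P=robot.observe()["ee_pos"];m=i.max(2)<60
x,y=map(int,proj("side",P+[0,0,.045]));print(proj("side",P+[0,0,.045]))
w=np.zeros_like(m);w[y-20:y+25,x-25:x+25]=1
print(blobs(m&w,20))
E
```

```text
t 36.775 at [551.1 246.6  74.2   9.5] tilt [ 0.001  0.003 -1.   ] F [ 0.3 -0.3 -1.3] w 39.5
475,130,78,50 shift mm [-102.5  -94.3   -3.8] turn z -40.5
522,0.5,70,92.4 shift mm [-119.2  -69.     8. ] turn z -42.4
522,0.5,50,92.4 shift mm [-0.  0. 20.] turn z -0.0
[304.39917344 202.9844724 ]
[([287.4, 182.3], [280, 182, 14, 2, 20]), ([304.7, 204.1], [295, 183, 22, 32, 307]), ([321.5, 183.5], [315, 182, 13, 6, 47])]
```

Specimen 1 is held (39.5 mm). I'll carry it to nest 1.

Request:
apply_moves(
  moves=[
    [-0.018,-0.017,-0.001,0,0,-8],
    [-0.038,-0.035,-0.002,0,0,-16],
    [-0.06,-0.056,-0.003,0,0,-24],
    [-0.083,-0.077,-0.004,0,0,-33],
    [-0.1025,-0.0943,-0.004,0,0,-40.5],
  ],
)

```text
time: 37.45
ee_pos: [0.4734, 0.1288, 0.0365]
ee_rot: [0.0, 0.34, 0.94, -0.0]
contact_force: [0.4, 0.2, -0.9]
gripper_width: 0.0391
```

Request:
apply_moves(
  moves=[
    [-0.025,-0.013,0,0,0,-9],
    [-0.054,-0.03,0,0,0,-18],
    [-0.085,-0.048,0.004,0,0,-28],
    [-0.111,-0.063,0.008,0,0,-37],
    [-0.1192,-0.069,0.008,0,0,-42.4],
  ],
)

```text
time: 38.08
ee_pos: [0.521, -0.0015, 0.0279]
ee_rot: [-0.0, -0.022, 1.0, -0.0]
contact_force: [-0.3, 0.4, -0.7]
gripper_width: 0.0397
```

Request:
apply_moves(
  moves=[
    [0,0,0.005,0,0,0],
    [0,0,0.01,0,0,0],
    [0,0,0.013,0,0,0],
    [0,0,0.013,0,0,0],
    [0,0,0.013,0,0,0],
  ],
)

```text
time: 38.7
ee_pos: [0.521, 0.0004, 0.0156]
ee_rot: [0.0, -0.021, 1.0, -0.0]
contact_force: [-0.3, -0.4, -0.2]
gripper_width: 0.0392
```

```bash
cat > blk.py <<'E'
from h import *
i=robot.grab_frame("side")[:,:,::-1].copy();o=robot.observe();P=o["ee_pos"]
print("P",P.round(4),"w",o["gripper_width"],"pred edges",proj("side",P+[.02,0,.042]).round(1),proj("side",P+[-.02,0,.042]).round(1))
y=int(proj("side",P+[0,0,.042])[1].round());x=int(proj("side",P+[0,0,.042])[0])
for r in range(y-6,y+8,2): print(r,"".join("#" if i[r,c].max()<60 else "r" if int(i[r,c,2])>i[r,c,1]+25 else "." for c in range(x-16,x+20)),x-16)
E
python3 blk.py; python3 w.py 522,0.5,40,92.4
```

```text
P [5.211e-01 4.000e-04 1.570e-02] w 0.039269751951419005 pred edges [332.5 150.5] [347.6 152.5]
146 ............rrrrrrrrr#r............. 324
148 ...........#rrrrrrrrr####........... 324
150 ...........#rrrrrrrrr#####.......... 324
152 ...........#rrrrrrrrr#####.......... 324
154 ...........rrrrrrrrr######.......... 324
156 r..........#rrrrrrrr#####........... 324
158 r...........###.rrrr##.............. 324
t 38.75 at [5.211e+02 4.000e-01 5.470e+01 9.240e+01] tilt [-0. -0. -1.] F [-0.1 -1.  -0.7] w 39.3
522,0.5,40,92.4 shift mm [-0.9  0.1 14.7] turn z 0.0blk.py:5: RuntimeWarning: overflow encountered in scalar add
  for r in range(y-6,y+8,2): print(r,"".join("#" if i[r,c].max()<60 else "r" if int(i[r,c,2])>i[r,c,1]+25 else "." for c in range(x-16,x+20)),x-16)
```

The disc's centre column is 342, where the ring's was 341, so I shift 2.5 mm to +x while lowering.

Request:
apply_moves(
  moves=[
    [-0.0025,0,0.003,0,0,0],
    [-0.0025,0,0.008,0,0,0],
    [-0.0025,0,0.012,0,0,0],
    [-0.0025,0,0.015,0,0,0],
    [-0.0025,0,0.015,0,0,0],
  ],
)

```text
time: 39.38
ee_pos: [0.5232, 0.0002, 0.0]
ee_rot: [-0.0, -0.021, 1.0, 0.0]
contact_force: [0.5, 0.9, 0.3]
gripper_width: 0.039
```

```bash
python3 blk.py 2>/dev/null
```

```text
P [5.234e-01 2.000e-04 3.000e-04] w 0.039103115221660226 pred edges [331.5 155.3] [346.4 157.3]
150 .............rrrrrrrrr#............. 322
152 .............rrrrrrrrr###........... 322
154 rr..........#rrrrrrrrr#####......... 322
156 ..rr........#rrrrrrrr######......... 322
158 .rr.........#rrrrrrrr#####.......... 322
160 rr..........rrrrrrrrr#####.......... 322
162 ............rrrrrrrrr###rr.......... 322
```

Request:
apply_moves(
  moves=[
    [0,0,0.003,0,0,0],
    [0,0,0.006,0,0,0],
    [0,0,0.009,0,0,0],
    [0,0,0.01,0,0,0],
    [0,0,0.01,0,0,0],
  ],
)

```text
time: 40.05
ee_pos: [0.5234, 0.0002, -0.0097]
ee_rot: [-0.0, -0.021, 1.0, 0.0]
contact_force: [0.1, 0.0, 0.5]
gripper_width: 0.0396
```

Request:
apply_moves(
  moves=[
    [0,0,0.001,0,0,0],
    [0,0,0.002,0,0,0],
    [0,0,0.002,0,0,0],
    [0,0,0.002,0,0,0],
    [0,0,0.002,0,0,0],
  ],
)

```text
time: 40.67
ee_pos: [0.5235, 0.0002, -0.0115]
ee_rot: [0.0, -0.021, 1.0, -0.0]
contact_force: [-0.6, 0.2, 0.3]
gripper_width: 0.0395
```

Request:
apply_moves(
  moves=[
    [0,0,0.0005,0,0,0],
    [0,0,0.001,0,0,0],
    [0,0,0.001,0,0,0],
    [0,0,0.001,0,0,0],
    [0,0,0.001,0,0,0],
  ],
)

```text
time: 41.3
ee_pos: [0.5235, 0.0002, -0.0126]
ee_rot: [-0.0, -0.021, 1.0, -0.0]
contact_force: [0.3, -0.8, 0.6]
gripper_width: 0.0394
```

Request:
apply_moves(
  moves=[
    [0,0,0,0,0,0],
    [0,0,0,0,0,0],
    [0,0,0,0,0,0],
    [0,0,0,0,0,0],
    [0,0,-0.01,0,0,0],
  ],
  grip=-0.3,
)

```text
time: 41.92
ee_pos: [0.5227, 0.0003, -0.0031]
ee_rot: [-0.001, -0.021, 1.0, 0.0]
contact_force: [-0.5, 0.2, 0.2]
gripper_width: 0.0571
```

Request:
apply_moves(
  moves=[
    [0,0,-0.01,0,0,0],
    [0,0,-0.025,0,0,0],
    [0,0,-0.04,0,0,0],
    [0,0,-0.05,0,0,0],
    [0,0,-0.05,0,0,0],
  ],
)

```text
time: 42.55
ee_pos: [0.5242, 0.0002, 0.0488]
ee_rot: [0.001, -0.021, 1.0, -0.0]
contact_force: [0.0, -0.6, 0.7]
gripper_width: 0.0568
```

```bash
python3 w.py 480,160,100,50 539.5,306,80,9.5 539.5,306,14,9.5; python3 - <<'E'
from h import *
i=robot.grab_frame("side")[:,:,::-1].copy();cv2.imwrite("pics/s13.png",i)
m=i.max(2)<60;w=np.zeros_like(m);w[145:180,325:360]=1
print(blobs(m&w,30),proj("side",(.519,0,.036)),proj("side",(.577,.003,.036)))
g=i.min(2)>140;w=np.zeros_like(m);w[140:175,305:332]=1;print(blobs(g&w,30))
E
```

```text
t 42.55 at [5.242e+02 2.000e-01 8.780e+01 9.240e+01] tilt [-0.002 -0.    -1.   ] F [ 0.  -0.6  0.7] w 56.8
480,160,100,50 shift mm [ 37.5 161.5 -12.2] turn z 42.4
539.5,306,80,9.5 shift mm [ 48.3 150.1  20. ] turn z 40.5
539.5,306,14,9.5 shift mm [ 0.  0. 66.] turn z -0.0
[([340.5, 160.8], [334, 155, 14, 12, 141])] [340.4816544  158.45420894] [318.83688062 156.1161588 ]
[([317.6, 160.1], [312, 153, 14, 17, 145])]
```

Specimen 1 sits level: its top row is 155 against the reference's 153, with a 2.3 px slope expected. Now specimen 2.

Request:
apply_moves(
  moves=[
    [0.006,0.028,-0.006,0,0,8],
    [0.013,0.062,-0.012,0,0,17],
    [0.021,0.096,-0.0122,0,0,26],
    [0.03,0.13,-0.0122,0,0,35],
    [0.0375,0.1615,-0.0122,0,0,42.4],
  ],
  grip=-0.45,
)

```text
time: 43.22
ee_pos: [0.4783, 0.161, 0.0587]
ee_rot: [-0.001, 0.344, 0.939, -0.0]
contact_force: [1.4, 0.5, 0.1]
gripper_width: 0.0634
```

Request:
apply_moves(
  moves=[
    [0.01,0.035,0,0,0,8],
    [0.022,0.07,0,0,0,17],
    [0.034,0.105,0.005,0,0,26],
    [0.045,0.14,0.01,0,0,35],
    [0.0483,0.1501,0.01,0,0,40.5],
  ],
)

```text
time: 43.85
ee_pos: [0.5381, 0.3075, 0.0473]
ee_rot: [-0.001, 0.647, 0.763, -0.001]
contact_force: [-0.2, -0.5, 0.3]
gripper_width: 0.0632
```

Request:
apply_moves(
  moves=[
    [0,0,0.005,0,0,0],
    [0,0,0.01,0,0,0],
    [0,0,0.015,0,0,0],
    [0,0,0.015,0,0,0],
    [0,0,0.015,0,0,0],
  ],
)

```text
time: 44.48
ee_pos: [0.5388, 0.3058, 0.0349]
ee_rot: [0.0, 0.646, 0.763, 0.0]
contact_force: [-1.0, -0.9, 0.4]
gripper_width: 0.0636
```

```bash
python3 w.py 539.5,306,14,9.5; python3 - <<'E'
from h import *
P=robot.observe()["ee_pos"];print(proj("side",P+[0,0,.039]),proj("side",P+[0,0.01,.039]),proj("side",(.536,.304,.036)))
for s,(r,c) in tip():
    print(s,[(int(v),int(c[r==v].min()),int(c[r==v].max())) for v in sorted(set(r))[-3:]])
E
```

```text
t 44.475 at [538.8 305.8  73.9   9.5] tilt [ 0.  0. -1.] F [-1.  -0.9  0.4] w 63.6
539.5,306,14,9.5 shift mm [ 0.1  0.7 59.9] turn z -0.0
[303.28533575 226.04410121] [301.97979469 229.52298486] [305.1761541  238.87516784]
[296, 184, 30, 2, 47] [(184, 296, 325), (185, 308, 325)]
[279, 200, 8, 30, 131] [(227, 284, 286), (228, 284, 286), (229, 284, 286)]
[321, 206, 7, 26, 117] [(229, 321, 324), (230, 321, 324), (231, 322, 323)]
```

Request:
apply_moves(
  moves=[
    [0,0.0007,0.014,0,0,0],
    [0,0.0007,0.032,0,0,0],
    [0,0.0007,0.048,0,0,0],
    [0,0.0007,0.058,0,0,0],
    [0,0.0007,0.06,0,0,0],
  ],
)

```text
time: 45.15
ee_pos: [0.5388, 0.3058, -0.0268]
ee_rot: [-0.0, 0.646, 0.763, -0.001]
contact_force: [0.2, 0.0, -0.0]
gripper_width: 0.0639
```

Request:
apply_moves(
  moves=[
    [0,0,0,0,0,0],
    [0,0,0,0,0,0],
    [0,0,0,0,0,0],
    [0,0,0,0,0,0],
    [0,0,0,0,0,0],
  ],
  grip=1,
)

```text
time: 45.78
ee_pos: [0.5399, 0.3064, -0.0246]
ee_rot: [0.0, 0.646, 0.763, 0.001]
contact_force: [-0.5, -0.4, 3.8]
gripper_width: 0.0395
```

Request:
apply_moves(
  moves=[
    [0,0,0,0,0,0],
    [0,0,-0.005,0,0,0],
    [0,0,-0.02,0,0,0],
    [0,0,-0.045,0,0,0],
    [0,0,-0.065,0,0,0],
  ],
)

```text
time: 46.4
ee_pos: [0.5398, 0.3063, 0.0415]
ee_rot: [0.0, 0.646, 0.763, 0.001]
contact_force: [-0.3, 0.2, 0.9]
gripper_width: 0.0397
```

```bash
python3 w.py 440,150,84,50 464,-2,76,92.4 464,-2,40,92.4
```

```text
t 46.4 at [539.8 306.3  80.5   9.5] tilt [ 0.     0.001 -1.   ] F [-0.3  0.2  0.9] w 39.7
440,150,84,50 shift mm [-137.7 -124.2   -3.5] turn z -40.5
464,-2,76,92.4 shift mm [-116.1 -101.     8. ] turn z -42.4
464,-2,40,92.4 shift mm [-0.  0. 36.] turn z -0.0
```

Request:
apply_moves(
  moves=[
    [-0.024,-0.022,-0.001,0,0,-8],
    [-0.051,-0.046,-0.002,0,0,-16],
    [-0.08,-0.073,-0.003,0,0,-24],
    [-0.111,-0.101,-0.0035,0,0,-33],
    [-0.1377,-0.1242,-0.0035,0,0,-40.5],
  ],
)

```text
time: 47.02
ee_pos: [0.4391, 0.1488, 0.044]
ee_rot: [0.0, 0.34, 0.94, 0.0]
contact_force: [0.0, -0.8, -0.0]
gripper_width: 0.0396
```

Request:
apply_moves(
  moves=[
    [-0.025,-0.022,0,0,0,-9],
    [-0.053,-0.046,0,0,0,-18],
    [-0.083,-0.072,0.004,0,0,-28],
    [-0.108,-0.094,0.008,0,0,-37],
    [-0.1161,-0.101,0.008,0,0,-42.4],
  ],
)

```text
time: 47.65
ee_pos: [0.4637, -0.0039, 0.0356]
ee_rot: [0.0, -0.022, 1.0, -0.0]
contact_force: [-0.1, 0.6, -0.1]
gripper_width: 0.0396
```

Request:
apply_moves(
  moves=[
    [0,0,0.005,0,0,0],
    [0,0,0.015,0,0,0],
    [0,0,0.026,0,0,0],
    [0,0,0.026,0,0,0],
    [0,0,0.026,0,0,0],
  ],
)

```text
time: 48.28
ee_pos: [0.4636, -0.0018, 0.0091]
ee_rot: [-0.0, -0.021, 1.0, 0.0]
contact_force: [-0.1, 0.6, 0.2]
gripper_width: 0.0395
```

```bash
sed -i 's/int(i\[r,c,2\])>i\[r,c,1\]+25/int(i[r,c,2])>int(i[r,c,1])+25/' blk.py; python3 blk.py; python3 w.py 464,-2,40,92.4
```

```text
P [ 0.4638 -0.0019  0.0094] w 0.0397135139044098 pred edges [354.2 155. ] [369.5 157.1]
150 ...........###rrrrrrrrr####......... 345
152 ...........###rrrrrrrr#####......... 345
154 ...........##rrrrrrrrr####.......... 345
156 #..........##rrrrrrrrr####.......... 345
158 ###.......###rrrrrrrrr####.......... 345
160 ###........##rrrrrrrrr####.......... 345
162 ###.........#rrrrrrrrr##............ 345
t 48.325 at [463.8  -1.9  48.4  92.4] tilt [-0. -0. -1.] F [ 0.4 -0.2 -0.6] w 39.7
464,-2,40,92.4 shift mm [-0.2 -0.1  8.4] turn z 0.0
```

Side-frame x is 0.4605 against target 0.4603. I'll lower it.

Request:
apply_moves(
  moves=[
    [0,0,0.005,0,0,0],
    [0,0,0.01,0,0,0],
    [0,0,0.015,0,0,0],
    [0,0,0.018,0,0,0],
    [0,0,0.018,0,0,0],
  ],
)

```text
time: 48.95
ee_pos: [0.4635, -0.0021, -0.0092]
ee_rot: [-0.0, -0.021, 1.0, 0.0]
contact_force: [-0.1, -0.8, -0.6]
gripper_width: 0.0395
```

Request:
apply_moves(
  moves=[
    [0,0,0.003,0,0,0],
    [0,0,0.006,0,0,0],
    [0,0,0.009,0,0,0],
    [0,0,0.012,0,0,0],
    [0,0,0.013,0,0,0],
  ],
)

```text
time: 49.58
ee_pos: [0.4635, -0.0021, -0.0222]
ee_rot: [-0.0, -0.021, 1.0, 0.0]
contact_force: [0.3, -0.0, -0.8]
gripper_width: 0.0396
```

Request:
apply_moves(
  moves=[
    [0,0,0.001,0,0,0],
    [0,0,0.002,0,0,0],
    [0,0,0.002,0,0,0],
    [0,0,0.002,0,0,0],
    [0,0,0.002,0,0,0],
  ],
)

```text
time: 50.2
ee_pos: [0.4637, -0.0021, -0.0238]
ee_rot: [0.0, -0.021, 1.0, -0.0]
contact_force: [0.4, 0.0, -0.1]
gripper_width: 0.0396
```

Down another 1 mm to contact, then release and go for specimen 3.

Request:
apply_moves(
  moves=[
    [0,0,0.0005,0,0,0],
    [0,0,0.001,0,0,0],
    [0,0,0.001,0,0,0],
    [0,0,0.001,0,0,0],
    [0,0,0.001,0,0,0],
  ],
)

```text
time: 50.82
ee_pos: [0.4637, -0.0022, -0.0246]
ee_rot: [0.0, -0.021, 1.0, -0.0]
contact_force: [-2.2, -0.1, 3.6]
gripper_width: 0.0397
```

Request:
apply_moves(
  moves=[
    [0,0,0,0,0,0],
    [0,0,0,0,0,0],
    [0,0,0,0,0,0],
    [0,0,0,0,0,0],
    [0,0,-0.01,0,0,0],
  ],
  grip=-0.3,
)

```text
time: 51.45
ee_pos: [0.4629, -0.0021, -0.0154]
ee_rot: [-0.001, -0.021, 1.0, 0.0]
contact_force: [0.2, 0.0, -0.1]
gripper_width: 0.0573
```

Request:
apply_moves(
  moves=[
    [0,0,-0.01,0,0,0],
    [0,0,-0.025,0,0,0],
    [0,0,-0.045,0,0,0],
    [0,0,-0.06,0,0,0],
    [0,0,-0.06,0,0,0],
  ],
)

```text
time: 52.08
ee_pos: [0.4648, -0.0022, 0.0471]
ee_rot: [0.002, -0.021, 1.0, -0.0]
contact_force: [-0.5, 0.5, 0.5]
gripper_width: 0.0571
```

```bash
python3 w.py 440,190,100,50 530,363,80,9.5 530,363,14,9.5; python3 - <<'E'
from h import *
i=robot.grab_frame("side")[:,:,::-1].copy();cv2.imwrite("pics/s14.png",i)
m=i.max(2)<60;w=np.zeros_like(m);w[145:185,325:395]=1
print(blobs(m&w,30))
E
```

```text
t 52.075 at [464.8  -2.2  86.1  92.4] tilt [-0.003 -0.    -1.   ] F [-0.5  0.5  0.5] w 57.1
440,190,100,50 shift mm [ 16.7 193.1 -13.9] turn z 42.4
530,363,80,9.5 shift mm [ 42.3 190.4  20. ] turn z 40.5
530,363,14,9.5 shift mm [ 0.  0. 66.] turn z -0.0
[([340.5, 161.0], [334, 155, 14, 12, 128]), ([361.8, 166.0], [355, 158, 15, 17, 210])]
```

Request:
apply_moves(
  moves=[
    [0.002,0.035,-0.01,0,0,8],
    [0.005,0.075,-0.0139,0,0,17],
    [0.009,0.115,-0.0139,0,0,26],
    [0.013,0.157,-0.0139,0,0,35],
    [0.0167,0.1931,-0.0139,0,0,42.4],
  ],
  grip=-0.45,
)

```text
time: 52.75
ee_pos: [0.438, 0.1914, 0.0579]
ee_rot: [-0.001, 0.344, 0.939, -0.0]
contact_force: [0.5, 0.2, 0.8]
gripper_width: 0.0635
```

Request:
apply_moves(
  moves=[
    [0.008,0.042,0,0,0,8],
    [0.018,0.085,0,0,0,17],
    [0.028,0.13,0.004,0,0,26],
    [0.038,0.172,0.008,0,0,35],
    [0.0423,0.1904,0.01,0,0,40.5],
  ],
)

```text
time: 53.38
ee_pos: [0.5285, 0.3646, 0.0466]
ee_rot: [-0.001, 0.647, 0.762, -0.001]
contact_force: [-0.2, -0.3, 0.0]
gripper_width: 0.0641
```

Request:
apply_moves(
  moves=[
    [0,0,0.005,0,0,0],
    [0,0,0.01,0,0,0],
    [0,0,0.015,0,0,0],
    [0,0,0.015,0,0,0],
    [0,0,0.015,0,0,0],
  ],
)

```text
time: 54.0
ee_pos: [0.529, 0.3629, 0.0345]
ee_rot: [0.0, 0.646, 0.763, 0.0]
contact_force: [-0.8, 0.2, -1.0]
gripper_width: 0.0636
```

```bash
python3 w.py 530,363,14,9.5; python3 - <<'E'
from h import *
P=robot.observe()["ee_pos"];print(proj("side",P+[0,0,.039]),proj("side",P+[0,0.01,.039]),proj("side",(.527,.361,.036)))
for s,(r,c) in tip():
    print(s,[(int(v),int(c[r==v].min()),int(c[r==v].max())) for v in sorted(set(r))[-3:]])
E
```

```text
t 54.0 at [529.  362.9  73.5   9.5] tilt [ 0.     0.001 -1.   ] F [-0.8  0.2 -1. ] w 63.6
530,363,14,9.5 shift mm [-0.   1.  59.5] turn z -0.0
[300.55558247 247.95332588] [299.13927259 251.88311974] [302.23727696 260.53435049]
[288, 206, 36, 2, 64] [(206, 288, 323), (207, 296, 323)]
[275, 223, 9, 29, 134] [(249, 279, 283), (250, 280, 283), (251, 280, 282)]
[319, 230, 7, 24, 113] [(251, 319, 322), (252, 319, 322), (253, 320, 322)]
```

Request:
apply_moves(
  moves=[
    [0,0.001,0.014,0,0,0],
    [0,0.001,0.032,0,0,0],
    [0,0.001,0.048,0,0,0],
    [0,0.001,0.058,0,0,0],
    [0,0.001,0.0595,0,0,0],
  ],
)

```text
time: 54.68
ee_pos: [0.5292, 0.3629, -0.027]
ee_rot: [-0.0, 0.646, 0.763, -0.001]
contact_force: [-0.4, 0.6, 0.7]
gripper_width: 0.0636
```

Request:
apply_moves(
  moves=[
    [0,0,0,0,0,0],
    [0,0,0,0,0,0],
    [0,0,0,0,0,0],
    [0,0,0,0,0,0],
    [0,0,0,0,0,0],
  ],
  grip=1,
)

```text
time: 55.3
ee_pos: [0.5302, 0.3636, -0.0246]
ee_rot: [0.0, 0.646, 0.763, 0.001]
contact_force: [-0.5, -0.5, 3.7]
gripper_width: 0.0394
```

Request:
apply_moves(
  moves=[
    [0,0,0,0,0,0],
    [0,0,-0.005,0,0,0],
    [0,0,-0.02,0,0,0],
    [0,0,-0.045,0,0,0],
    [0,0,-0.065,0,0,0],
  ],
)

```text
time: 55.92
ee_pos: [0.5302, 0.3635, 0.0414]
ee_rot: [0.0, 0.646, 0.763, 0.001]
contact_force: [-0.1, 0.2, -0.7]
gripper_width: 0.0395
```

```bash
python3 w.py 420,180,84,50 406,-4.4,76,92.4 406,-4.4,48,92.4
```

```text
t 55.925 at [530.2 363.5  80.4   9.5] tilt [ 0.     0.001 -1.   ] F [-0.1  0.2 -0.7] w 39.5
420,180,84,50 shift mm [-162.8 -139.    -3.6] turn z -40.5
406,-4.4,76,92.4 shift mm [-107.8 -150.3    8. ] turn z -42.4
406,-4.4,48,92.4 shift mm [-0.  0. 28.] turn z -0.0
```

Request:
apply_moves(
  moves=[
    [-0.03,-0.025,-0.001,0,0,-8],
    [-0.062,-0.053,-0.002,0,0,-16],
    [-0.096,-0.082,-0.003,0,0,-24],
    [-0.131,-0.112,-0.0036,0,0,-33],
    [-0.1628,-0.139,-0.0036,0,0,-40.5],
  ],
)

```text
time: 56.55
ee_pos: [0.419, 0.1787, 0.044]
ee_rot: [0.001, 0.34, 0.94, 0.0]
contact_force: [-0.5, -0.4, -0.6]
gripper_width: 0.0398
```

Request:
apply_moves(
  moves=[
    [-0.023,-0.032,0,0,0,-9],
    [-0.049,-0.068,0,0,0,-18],
    [-0.077,-0.107,0.004,0,0,-28],
    [-0.1,-0.14,0.008,0,0,-37],
    [-0.1078,-0.1503,0.008,0,0,-42.4],
  ],
)

```text
time: 57.18
ee_pos: [0.4053, -0.0067, 0.0357]
ee_rot: [0.0, -0.021, 1.0, -0.0]
contact_force: [0.8, 0.8, -0.5]
gripper_width: 0.0396
```

Request:
apply_moves(
  moves=[
    [0,0,0.005,0,0,0],
    [0,0,0.015,0,0,0],
    [0,0,0.026,0,0,0],
    [0,0,0.026,0,0,0],
    [0,0,0.026,0,0,0],
  ],
)

```text
time: 57.8
ee_pos: [0.4056, -0.0043, 0.0091]
ee_rot: [-0.0, -0.021, 1.0, 0.0]
contact_force: [-0.5, 0.4, -1.0]
gripper_width: 0.0396
```

```bash
python3 blk.py; python3 w.py 406,-4.4,40,92.4
```

```text
P [ 0.4058 -0.0044  0.0093] w 0.03969058728377993 pred edges [376.6 157.5] [392.2 159.6]
153 ...........###rrrrrrrrr###.......... 368
155 ..........####rrrrrrrrr###.......... 368
157 ..........####rrrrrrrrr###.......... 368
159 #.........###rrrrrrrrrr###.......... 368
161 ##........###rrrrrrrrr###........... 368
163 ##.........##rrrrrrrrr##............ 368
165 ##...........rrrrrrrr##............. 368
t 57.85 at [405.8  -4.4  48.3  92.4] tilt [-0. -0. -1.] F [-0.3 -0.2 -1. ] w 39.7
406,-4.4,40,92.4 shift mm [-0.2 -0.   8.3] turn z 0.0
```

Side-frame x is 0.403 against target 0.403. I'll lower it.

Request:
apply_moves(
  moves=[
    [0,0,0.005,0,0,0],
    [0,0,0.01,0,0,0],
    [0,0,0.015,0,0,0],
    [0,0,0.018,0,0,0],
    [0,0,0.018,0,0,0],
  ],
)

```text
time: 58.48
ee_pos: [0.4054, -0.0046, -0.0092]
ee_rot: [-0.0, -0.021, 1.0, 0.0]
contact_force: [0.1, 0.2, -0.1]
gripper_width: 0.0395
```

Request:
apply_moves(
  moves=[
    [0,0,0.003,0,0,0],
    [0,0,0.006,0,0,0],
    [0,0,0.009,0,0,0],
    [0,0,0.012,0,0,0],
    [0,0,0.013,0,0,0],
  ],
)

```text
time: 59.1
ee_pos: [0.4055, -0.0046, -0.0221]
ee_rot: [-0.0, -0.021, 1.0, 0.0]
contact_force: [0.1, -0.1, -0.3]
gripper_width: 0.0399
```

Request:
apply_moves(
  moves=[
    [0,0,0.001,0,0,0],
    [0,0,0.002,0,0,0],
    [0,0,0.003,0,0,0],
    [0,0,0.003,0,0,0],
    [0,0,0.003,0,0,0],
  ],
)

```text
time: 59.72
ee_pos: [0.4057, -0.0047, -0.0247]
ee_rot: [0.0, -0.021, 1.0, -0.0]
contact_force: [-0.4, -0.6, 1.4]
gripper_width: 0.0393
```

Contact. I'll release, rise, and move aside for a final look.

Request:
apply_moves(
  moves=[
    [0,0,0,0,0,0],
    [0,0,0,0,0,0],
    [0,0,0,0,0,0],
    [0,0,0,0,0,0],
    [0,0,-0.01,0,0,0],
  ],
  grip=-0.3,
)

```text
time: 60.35
ee_pos: [0.4049, -0.0046, -0.0153]
ee_rot: [-0.001, -0.021, 1.0, 0.0]
contact_force: [0.6, 0.4, 0.3]
gripper_width: 0.0574
```

Request:
apply_moves(
  moves=[
    [0,0,-0.01,0,0,0],
    [0,0,-0.03,0,0,0],
    [0,0,-0.06,0,0,0],
    [0,0,-0.09,0,0,0],
    [0,0,-0.1,0,0,0],
  ],
)

```text
time: 60.98
ee_pos: [0.4068, -0.0048, 0.0879]
ee_rot: [0.002, -0.021, 1.0, -0.0]
contact_force: [-0.2, -1.3, -0.6]
gripper_width: 0.0571
```

Request:
apply_moves(
  moves=[
    [0,0.04,0,0,0,0],
    [0,0.1,0,0,0,0],
    [0,0.16,0,0,0,0],
    [0,0.22,0,0,0,0],
    [0,0.27,0,0,0,0],
  ],
)

```text
time: 61.6
ee_pos: [0.3936, 0.2672, 0.0846]
ee_rot: [-0.0, -0.021, 1.0, -0.0]
contact_force: [0.3, 1.0, 0.6]
gripper_width: 0.057
```

Request:
apply_moves(
  moves=[
    [0.02,0.03,0,0,0,0],
    [0.05,0.08,0,0,0,0],
    [0.08,0.12,0,0,0,0],
    [0.1,0.15,0,0,0,0],
    [0.1,0.15,0,0,0,0],
  ],
)

```text
time: 62.22
ee_pos: [0.2864, 0.4119, 0.0843]
ee_rot: [-0.001, -0.023, 1.0, -0.0]
contact_force: [0.6, -0.5, 0.1]
gripper_width: 0.0569
```

```bash
python3 - <<'E'
from h import *
i=robot.grab_frame("side")[:,:,::-1].copy();t=robot.grab_frame("top")[:,:,::-1].copy()
cv2.imwrite("pics/f.png",np.hstack([cv2.resize(i[130:200,275:405],(520,500)),cv2.resize(t[140:300,385:450],(203,500))]))
bk=lambda u:u.max(2)<62
for c,n in(((417,215),(.52,-.0012)),((419,245),(.462,-.0037)),((423,275),(.404,-.0062))):
    p,w=ell(t,bk,c,12);print(p.round(1),w.round(1),onz("top",p,.030).round(4),n)
E
```

```text
[419.  217.9] [20.7 21.4] [ 0.5196 -0.0027  0.03  ] (0.52, -0.0012)
[422.3 247.8] [21.2 23.9] [ 0.4616 -0.0034  0.03  ] (0.462, -0.0037)
[426.7 278.2] [21.7 24.4] [ 0.4042 -0.0059  0.03  ] (0.404, -0.0062)
```

View pics/f.png

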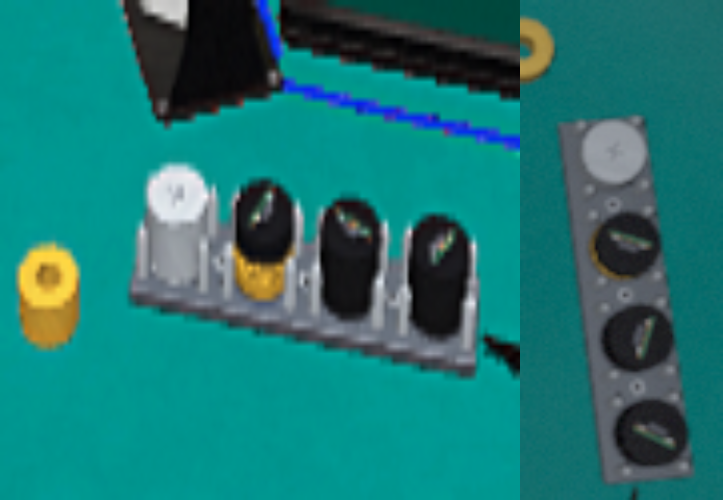

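The final picture shows the plate nests filled, all faces level with the reference at (178,193). Specimen 1 sits on the brass stack at (263,215), with 2 and 3 at (350,225) and (437,240). Ring 20 is untouched. I'll hand in.

```bash
python3 -c "
from workcell import robot
print(robot.hand_in())"
```

```text
the job is handed in; nothing more can be done
None
```

The job is done and handed in at about 62 s of the 120 s. The 10 mm and 5 mm rings are stacked in the nest next to the reference standard, with the thin specimen on top. The other two specimens follow in rack order. The reference, the 20 mm ring and the coloured look-alikes were not touched.

**Last checks:**
- **Placement:** all three specimens measured within about 2 mm of their nest centres, against roughly 3 mm of play.
- **Level:** in the side picture the thin specimen's face lines up with the reference to within about 1 pixel (roughly 3 mm). Its nest holds the 10 mm and 5 mm rings, 15 mm in all.
- **Clear of the work:** the gripper was open and well clear of everything at hand-in.

**What failed or disagreed:**
- **First grasp:** the first grasp of the 10 mm ring closed on air. The true fingertips sit about 39 mm above the reported tool position, and appear about 3 mm off in x.
- **Probing:** I found the height offset by pressing the closed fingertips on the bench. That reached about 44 N vertically and 24 N sideways. It was fingertip contact and stayed under the 120 N wrist limit, but it was higher than I intended. Every later move used the correction.
- **Camera mismatch:** the two cameras disagreed by 2–3 mm on the nests' y position. I split the difference, and all five placements went in without side force.
- **Thin specimen:** it sits about 1–2 mm off-centre on its rings, but flat.

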